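Put the injector tester's loose fittings away in their holders

ROBOT

A 6-joint arm with a two-finger parallel gripper is mounted at the origin on a cart in front of the work surface, level with it; the furniture and walls round the work are solid. World frame = base frame: x ahead of the robot, y to its left, z up, the work surface at z = 0. Lengths are in m, angles in rad, forces in N, time in s.
With the tool pointing down it reaches from about 0.325 to 0.875 m from the base axis. Payload 4.4 kg.
Tool frame: the origin (TCP) lies at the centre of the arm's flange, where the gripper is bolted on; the fingertips stand 173 mm ahead of it and the grasp point (between the pads) lies 155 mm ahead of it; z points along the fingers, y is the direction in which the jaws open and shut (so a half turn about z gives the same grasp; the last joint's range is limited). The gripper opens to 85 mm and grips with 20 to 120 N. Pads are 22 mm wide; open, the fingers measure 114 mm over their backs; the gripper's body (76 mm by 85 mm) begins 54 mm behind the grasp point. The pads swing forward as they close: fully open they stand 13 mm farther back than shut.
Start: joints at [1.087, 0.207, 1.542, -0, 1.393, -0.15], TCP at [0.188, 0.543, 0.405] pointing down, gripper open.
Joint ranges: [-2.73, 2.73], [-0.86, 2.22], [0.23, 2.46], [-1.11, 4.25], [0.08, 2.63], [-2.82, 2.82]. Speed limits (rad/s): [2.79, 2.79, 3.14, 3.14, 3.14, 3.14].

INTERFACE

Orientations are given as a rotation vector (axis times angle).
In Python, from rig import bot gives the robot as it stands.
- The arm moves only by the shell command python3 -m inch 'ROWS'. ROWS is JSON, a list of rows, each an object with "delta_pos": the shift along the tool's x, y, z normalised to -1 to 1, where 1 is 30 mm, a list of three; "angular": the turn, a rotation vector about the tool's x, y, z normalised to -1 to 1, where 1 is 180 degrees, a list of three; "jaw": the opening in per cent of the stroke, from 0 (shut) to 100 (fully open). A call has exactly 10 rows; each row shifts and turns the commanded pose from where the row before left it, along the tool's axes as they then stand; what a row does not reach is not made up. A row lasts 1/12 s, in which the tool goes at most 41.7 mm and 7.16 degrees, less where a joint would pass 70% of its speed; a pose out of reach is approached as far as the arm can. A call with a number of a shift or a turn outside -1 to 1 is refused whole. A call with a gripper value outside its range is refused whole. The fingers move at their own pace and stop on an object; the grip force is fixed at half the most. Time passes only in rows, so rows that do not move let the fingers close, or fill a call up. It gives the time, the measured TCP pose, the force and the opening at its end, in the units of the state.
- bot.state(): the state, without advancing time (a new reading comes with each control period).
- bot.read_camera(name): name is "scene" or "side" or "wrist"; returns a dict with "image" (480x640x3 uint8, blue, green, red), "intrinsics" (3x3 intrinsics, pixels), "k1" (the pictures are not rectified: a ray, as slopes to the right and down, at radius r is drawn at 1 + k1 r^2 times it, then the intrinsics apply), "view" (4x4, takes a point from world to camera coordinates); the wrist camera has in their place "hand_eye" (4x4, takes a point from camera to tool coordinates, whose origin is the TCP and whose axes are the flange's). Camera axes: x right, y down, z forward; pixel columns grow to the right and rows downward; lengths in m; the calibration is good to about 2 mm. A picture is of the moment at which its call begins: read the wrist's pose just before it. There is no depth.
- bot.job_done(): hands the job in, once; it reports no verdict.
The state is a dict: "time_s": time; "joint_pos": joint angles; "joint_vel": joint speeds; "tau": joint torques, N m; "eef_pos": TCP position; "tool_rot": TCP orientation; "force": force on the tool from outside, world axes, zero at the start; "torque": the same for the moment, N m; "grip_width": finger opening in m.
Only numpy, scipy, OpenCV 4.12 (cv2) and the standard library are available. Lean on these libraries where they do the work, as an engineer would, in place of code of your own. Each camera call takes 0.05 s, during which the arm holds its last target.

TASK

Sort the injector tester's loose fittings into their three holders: stand the black adapter sleeve in the bore of the bored block, lay the two cable connectors in the grooves of the cradle, one in each groove, and lay the two spacer rings flat down on the pin rack, the large ring over the thick pin and the small ring over the thin pin. Leave the oil bottle and the capped jar standing where they are.

Things in the scene. Friction and masses are not known exactly. Their poses are not given: they have to be found in the camera images.
- sleeve_c (a point): dark turned-steel adapter sleeve, a plain upright cylinder 35 mm in diameter and 64 mm tall, 0.22 to 0.45 kg, standing on the bench; this point is its centre, half-way up (32 mm above its foot); z along its axis
- connector_long_c (a point): black round cable connector lying on its side, 62 long x 21 wide x 21 mm high; this point is its centre, half-way up (10.5 mm above its underside); x along its length. Either way round is right in a groove. Grip it across its width by its upper half, so that the fingers stay above the cradle's ribs
- connector_short_c (a point): black round cable connector lying on its side, 55 long x 18 wide x 18 mm high; this point is its centre, half-way up (9 mm above its underside); x along its length. Either way round is right in a groove. Grip it across its width by its upper half, so that the fingers stay above the cradle's ribs
- ring_large_c (a point): large steel spacer ring lying flat, outside diameter 46 mm, bore 32 mm, 16 mm high; this point is its centre, half-way up (8 mm); z along its axis
- ring_small_c (a point): small steel spacer ring lying flat, outside diameter 34 mm, bore 18 mm, 16 mm high (it does not pass over the thick pin); this point is its centre, half-way up (8 mm); z along its axis
- pin_rack: pin rack for the rings, fixed: dark steel base 84 (x) x 150 (y) x 10 mm with two upright taper-tipped steel pins, tops 55 mm above the bench. Origin: centre of its underside, z up. Thick pin (diameter 20 mm, 11 at the tip) at x 0, y +38 mm; thin pin (8 mm, 4 at the tip) at x 0, y -38 mm. Round each is a seat face 12 mm above the bench, as wide as its ring (46, 34 mm), where the ring lies when down
- cradle: cradle for the connectors, fixed: grey base 98 (x) x 150 (y) mm with two grooves along its x axis, centred at y +36 and -36 mm. Origin: centre of its underside, z up. Each groove's flat, black rubber-faced floor is 8 mm above the bench, 34 mm wide and 82 mm long, between low half-round ribs (tops 14.5 mm above the bench at the sides, 12 mm at the ends)
- socket_block: bored block for the sleeve, fixed: aluminium, 92 x 92 mm, 24 mm high, with one round upright blind bore 45 mm in diameter in its centre, chamfered to 55 mm at the mouth; the bore's floor is 8 mm above the bench. Origin: centre of its underside, on the bench; z up
- oil_bottle: bystander: white plastic oil bottle with a red spout, 49 mm in diameter, 152 mm tall, loose, standing on the bench. Origin: centre of its underside; z up
- jar: bystander: small capped jar, amber with a yellow cap, 38 mm in diameter, 53 mm tall, loose, standing on the bench. Origin: centre of its underside; z up

How it is judged:
At the end, for the whole second after the job is handed in: Sleeve upright on the floor of the bore; one connector on the floor of each groove, lengthwise (0.3 rad), within 13 mm along and 9 mm across; large ring flat on the thick pin's seat, small ring on the thin pin's (8 mm, heights 3 mm); all released and at rest (x of ring_large_c in the frame of pin_rack between -0.008 and 0.008 m and y of ring_large_c in the frame of pin_rack between 0.03 and 0.046 m and z of ring_large_c in the frame of pin_rack between 0.017 and 0.023 m and angle between each of ring_large_c, ring_small_c's own z axis and vertical below 0.12 rad and x of ring_small_c in the frame of pin_rack between -0.008 and 0.008 m and y of ring_small_c in the frame of pin_rack between -0.046 and -0.03 m and z of ring_small_c in the frame of pin_rack between 0.017 and 0.023 m and ((x of connector_long_c in the frame of cradle between -0.013 and 0.013 m and y of connector_long_c in the frame of cradle between 0.027 and 0.045 m and z of connector_long_c in the frame of cradle between 0.0155 and 0.0215 m) or (x of connector_long_c in the frame of cradle between -0.013 and 0.013 m and y of connector_long_c in the frame of cradle between -0.045 and -0.027 m and z of connector_long_c in the frame of cradle between 0.0155 and 0.0215 m)) and angle between the x axis of each of connector_long_c, connector_short_c and the x axis of cradle, either way round below 0.3 rad and angle between each of connector_long_c, connector_short_c's own x axis and vertical above 1.45 rad and ((x of connector_short_c in the frame of cradle between -0.013 and 0.013 m and y of connector_short_c in the frame of cradle between 0.027 and 0.045 m and z of connector_short_c in the frame of cradle between 0.014 and 0.02 m) or (x of connector_short_c in the frame of cradle between -0.013 and 0.013 m and y of connector_short_c in the frame of cradle between -0.045 and -0.027 m and z of connector_short_c in the frame of cradle between 0.014 and 0.02 m)) and x of sleeve_c in the frame of socket_block between -0.008 and 0.008 m and y of sleeve_c in the frame of socket_block between -0.008 and 0.008 m and z of sleeve_c in the frame of socket_block between 0.037 and 0.043 m and angle between sleeve_c's own z axis and vertical below 0.1 rad and linear speed of each of ring_large, ring_small, connector_long, connector_short, sleeve below 0.02 m/s and angular speed of each of ring_large, ring_small, connector_long, connector_short, sleeve below 0.3 rad/s); the robot touches nothing.
It fails at once if the oil bottle is shifted by more than 25 mm or tipped over (distance of oil_bottle from where it was at the start of the episode above 0.025 m or angle between oil_bottle's own z axis and vertical above 0.4 rad).
It fails at once if the capped jar is shifted by more than 25 mm or tipped over (distance of jar from where it was at the start of the episode above 0.025 m or angle between jar's own z axis and vertical above 0.4 rad).
It also fails if it takes over 131 s, if anything falls off the work surface, if the arm or the gripper's body presses on something with over 40 N, if the wrist force passes 120 N, or if a joint passes its speed limit or range.

## Working session

There is one attempt and no reset: what is moved stays moved. The work goes in short steps, Python scripts to look and compute and a shell command to move; the robot and the scene stay as the last step left them, time stands still between calls to the robot, and variables do not carry over. Pictures are saved under pics/ and viewed, and the job is handed in when it is done.

```bash
ls; mkdir -p pics; python3 - <<'E'
from rig import bot
import cv2
print(bot.state())
for n in("scene","side","wrist"):
    d=bot.read_camera(n); cv2.imwrite(f"pics/{n}0.png",d["image"])
    print(n,{k:v for k,v in d.items() if k!="image"})
E
```

```text
pics
{'time_s': 0.0, 'joint_pos': array([ 1.08748912e+00,  2.07443145e-01,  1.54294891e+00, -1.34596114e-05,
        1.39348493e+00, -1.50511307e-01]), 'joint_vel': array([ 0.00084886, -0.00117979,  0.00073957, -0.00132981, -0.00057527,
       -0.00135712]), 'tau': array([ 6.76498003e-04, -3.83038759e+01, -2.91596425e+01, -2.44692474e-04,
        1.05117046e-02, -1.11123552e-05]), 'eef_pos': array([0.18769544, 0.54312451, 0.40351455]), 'tool_rot': array([-0.52022572, -3.09750944,  0.00341526]), 'force': array([ 0.04328257,  0.00625398, -0.25278112]), 'torque': array([ 0.01814136, -0.01343157,  0.01711464]), 'grip_width': 0.08519149274882559}
scene {'intrinsics': array([[505.29023303,   0.        , 327.55829331],
       [  0.        , 505.29023303, 240.42481551],
       [  0.        ,   0.        ,   1.        ]]), 'k1': -0.0015818942809234327, 'view': array([[ 0.60714422, -0.79457016,  0.00584475, -0.31864055],
       [-0.38423032, -0.30001937, -0.87312968,  0.26009309],
       [ 0.69551632,  0.52786991, -0.48745297,  0.85246513],
       [ 0.        ,  0.        ,  0.        ,  1.   
[... 324 characters left out ...]
423,  0.0724969 ],
       [ 0.0629976 ,  0.68946342, -0.72157571,  1.09483969],
       [ 0.        ,  0.        ,  0.        ,  1.        ]])}
wrist {'intrinsics': array([[356.01120372,   0.        , 319.38880196],
       [  0.        , 356.01120372, 240.99868952],
       [  0.        ,   0.        ,   1.        ]]), 'k1': -0.06607930165383033, 'hand_eye': array([[ 8.67366466e-04, -9.59283514e-01, -2.82443599e-01,
         7.13661530e-02],
       [ 9.99998526e-01,  4.13482304e-04,  1.66659266e-03,
        -9.14971448e-05],
       [-1.48194943e-03, -2.82444628e-01,  9.59282459e-01,
         3.16515409e-02],
       [ 0.00000000e+00,  0.00000000e+00,  0.00000000e+00,
         1.00000000e+00]])}
```

View pics/scene0.png

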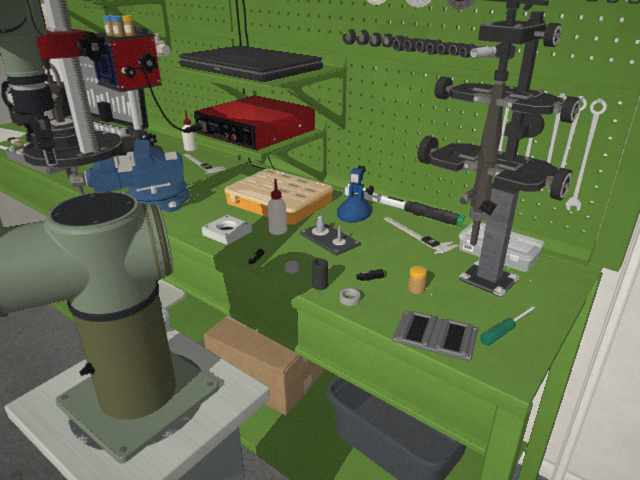

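View pics/side0.png

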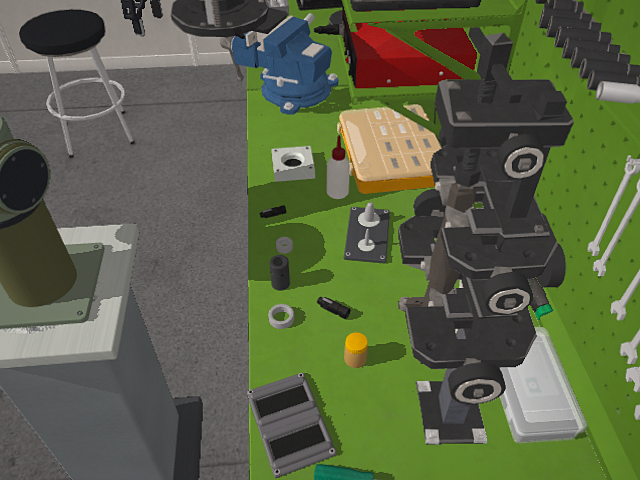

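View pics/wrist0.png

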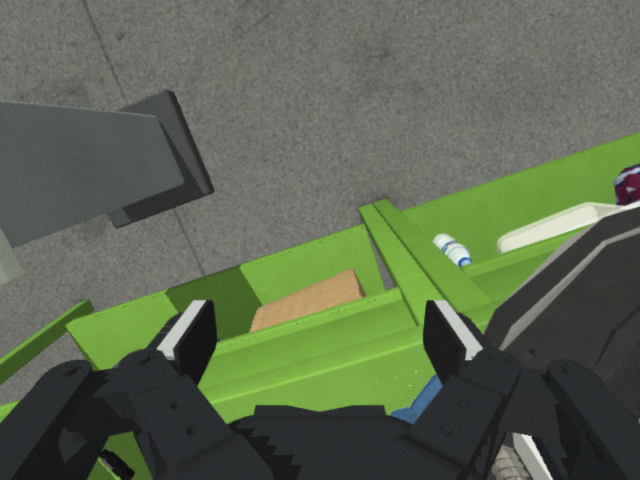

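The scene and side views show everything. The holders are the block (scene 228,230), pin rack (330,237) and cradle (436,333). The loose parts are the connectors (257,256 and 370,275), the rings (292,267 and 349,297) and the sleeve (320,273). I'll enlarge for pixel readings.

```bash
python3 - <<'E'
import cv2
a=cv2.imread('pics/side0.png'); b=cv2.imread('pics/scene0.png')
def c(im,x,y,w,h,n,s=4): cv2.imwrite(n,cv2.resize(im[y:y+h,x:x+w],None,fx=s,fy=s,interpolation=cv2.INTER_CUBIC))
c(a,240,190,190,145,'pics/sA.png'); c(a,240,330,190,145,'pics/sB.png'); c(a,250,130,190,145,'pics/sC.png')
c(b,190,200,190,120,'pics/cA.png'); c(b,300,240,190,130,'pics/cB.png')
E
```

```text
(no output)
```

View pics/sA.png

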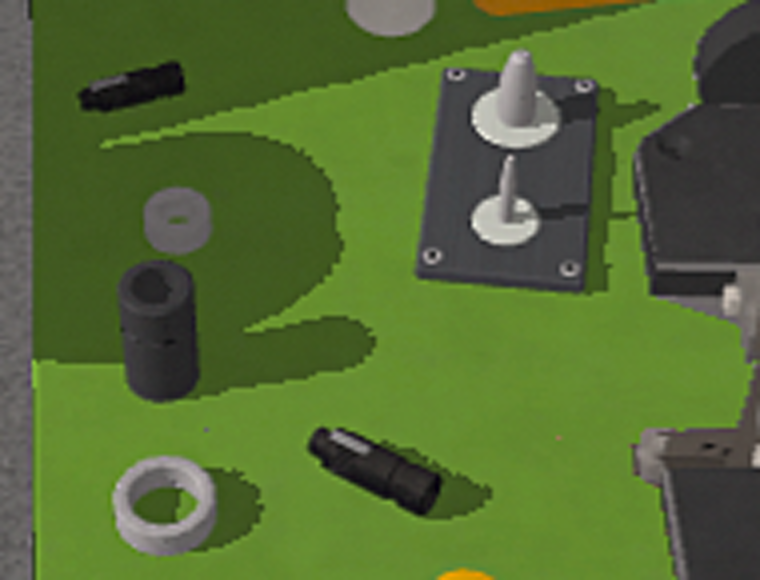

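View pics/sB.png

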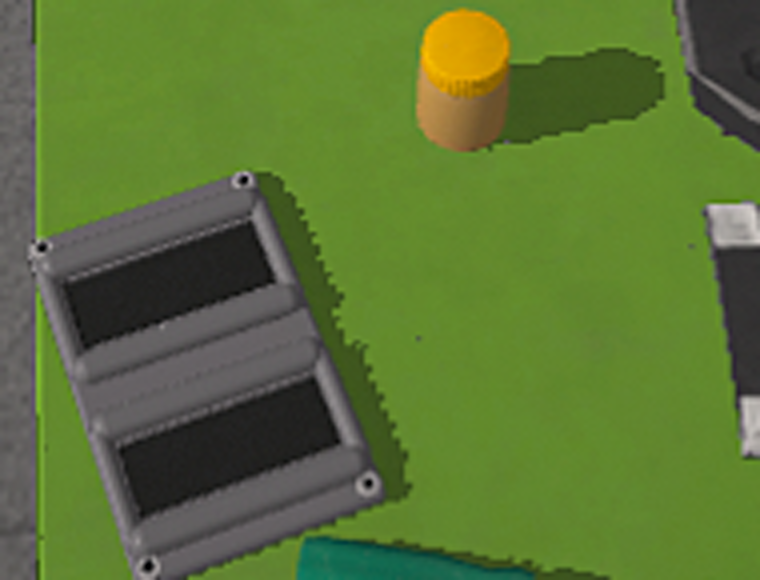

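View pics/sC.png

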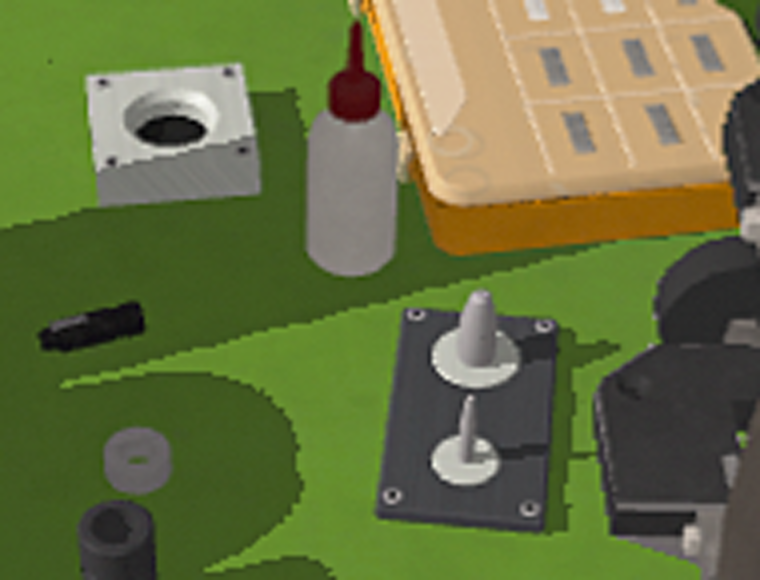

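View pics/cA.png

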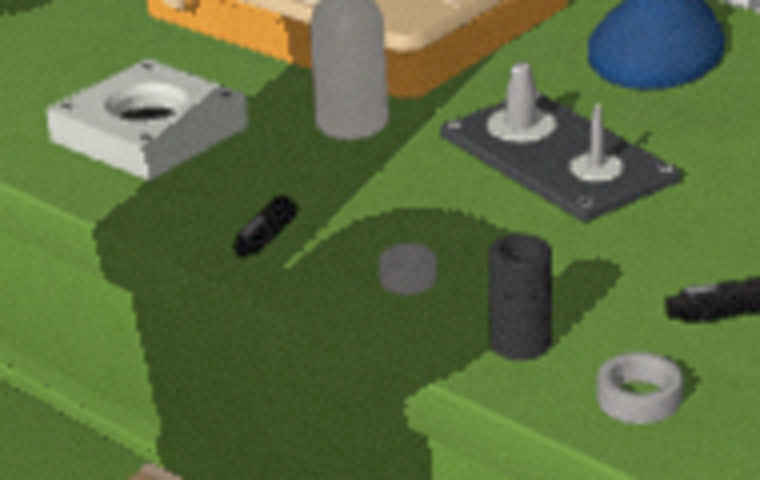

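View pics/cB.png

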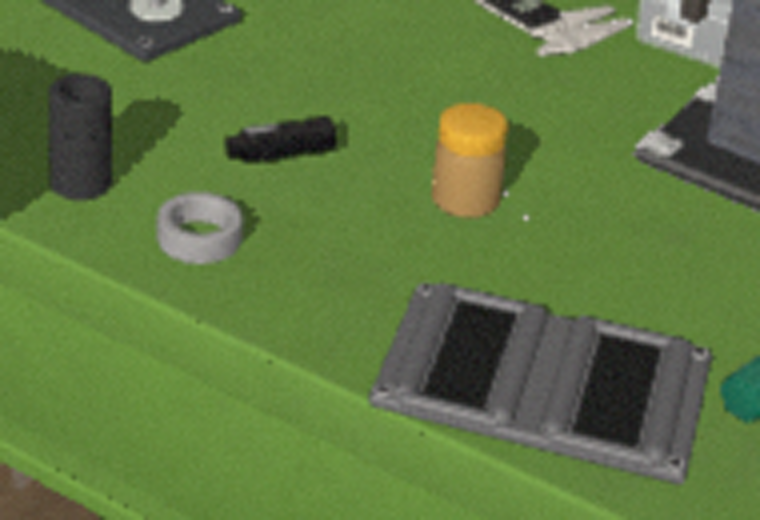

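```bash
cat > h.py <<'E'
import numpy as np, cv2, pickle, os
from rig import bot
from scipy.spatial.transform import Rotation as R
def cal(n):
    f=f'cal_{n}.pkl'
    if not os.path.exists(f):
        d=bot.read_camera(n); d.pop('image'); pickle.dump(d,open(f,'wb'))
    return pickle.load(open(f,'rb'))
def ray(u,v,K,k1):
    p=cv2.undistortPoints(np.array([[[u,v]]],float),K,np.array([k1,0,0,0.]))[0,0]
    return np.array([p[0],p[1],1.])
def plane(c,R_,u,v,z,K,k1):
    d=R_@ray(u,v,K,k1); t=(z-c[2])/d[2]; return c+t*d
def fix(n,u,v,z):
    d=cal(n);V=d['view'];Rw=V[:3,:3].T;c=-Rw@V[:3,3]
    return plane(c,Rw,u,v,z,d['intrinsics'],d['k1'])
def wr(T,u,v,z):
    d=cal('wrist');M=T@d['hand_eye']
    return plane(M[:3,3],M[:3,:3],u,v,z,d['intrinsics'],d['k1'])
def wproj(T,P):
    d=cal('wrist');M=np.linalg.inv(T@d['hand_eye'])
    r,_=cv2.projectPoints(np.array([P],float),cv2.Rodrigues(M[:3,:3])[0],M[:3,3],d['intrinsics'],np.array([d['k1'],0,0,0.]));return r[0,0]
def pose(s=None):
    s=s or bot.state(); T=np.eye(4);T[:3,:3]=R.from_rotvec(s['tool_rot']).as_matrix();T[:3,3]=s['eef_pos'];return T
def go(x,y,z,yaw,T=None):
    """tool-frame shift in mm & yaw turn (deg) to bring TCP to xyz pointing down with jaw axis (tool y) at angle yaw deg in world (mod 180)"""
    s=bot.state();T=pose(s) if T is None else T
    d=T[:3,:3].T@(np.array([x,y,z])-T[:3,3])
    ty=T[:3,1];a=np.degrees(np.arctan2(ty[1],ty[0]))
    dy=(yaw-a+90)%180-90
    print('t',round(s['time_s'],2),'xyz',np.round(T[:3,3]*1000,1),'jawyaw',round(a,1),'tz',np.round(T[:3,2],3),'j6',np.round(s['joint_pos'][[0,5]],2),'w',round(s['grip_width'],4),'F',np.round(s['force'],1))
    print(' units(30mm):',np.round(d/.03,2),' worldturn deg',round(dy,1),' tool-z turn units',round(-dy/180,4))
def snap(n,name):
    T=pose();d=bot.read_camera(n);cv2.imwrite(f'pics/{name}.png',d['image']);np.save(f'pics/{name}_T.npy',T);return d['image'],T
E
python3 - <<'E'
from h import *
S={'small conn':(240,190,132,87,9),'connA e1':(240,190,80,97,9),'connA e2':(240,190,184,78,9),'rs':(240,190,178,210,16),'sleeve':(240,190,157,287,64),'rl':(240,190,164.5,493,16),
'connB':(240,190,375,471,10),'B e1':(240,190,315,440,10),'B e2':(240,190,435,496,10),'rack':(240,190,510.5,171.5,10),'thick tip':(240,190,519,53,55),'thin tip':(240,190,510,157,55),
'thickseat':(240,190,516,113,12),'thinseat':(240,190,506,219,12),
'g1':(240,330,169,285,8),'g2':(240,330,227.5,446,8),'block':(250,130,171.5,116.75,24),'bore':(250,130,172,118,24),'jar':(240,330,466,46,53),'bottle':(250,130,350,250,0)}
for k,(ox,oy,x,y,z) in S.items(): print('side',k,np.round(1000*fix('side',ox+x/4,oy+y/4,z/1000),1)[:2])
C={'connA':(190,200,265,226,9),'rs':(190,200,407,259,16),'sleeve':(190,200,520,252,64),'rl':(190,200,640,376,16),'connB':(300,240,281,140,10),
'thicktip':(190,200,520,66,55),'thintip':(190,200,597,106,55),'g1':(300,240,471,354,8),'g2':(300,240,617,388,8),'bore':(190,200,147,104,24),'jar':(300,240,473,123,53)}
for k,(ox,oy,x,y,z) in C.items(): print('scene',k,np.round(1000*fix('scene',ox+x/4,oy+y/4,z/1000),1)[:2])
E
```

```text
side small conn [436.5 156.6]
side connA e1 [408.8 151.3]
side connA e2 [464.4 161.1]
side rs [456.3  56.1]
side sleeve [444.3 -39. ]
side rl [ 441.7 -119.8]
side connB [ 537.2 -111.7]
side B e1 [511.7 -91.3]
side B e2 [ 562.5 -128.2]
side rack [627.   73.6]
side thick tip [634.7 113.3]
side thin tip [618.9  38.8]
side thickseat [635.9 114.4]
side thinseat [619.3  38.4]
side g1 [ 435.6 -288.5]
side g2 [ 454.5 -357.3]
side block [488.7 314.1]
side bore [488.9 312.9]
side jar [ 562.5 -217.3]
side bottle [581.3 216.1]
scene connA [436.4 151.2]
scene rs [452.4  50.6]
scene sleeve [438.3 -44.9]
scene rl [ 439.5 -125.7]
scene connB [ 536.7 -114.2]
scene thicktip [631.4 106.7]
scene thintip [616.9  33.7]
scene g1 [ 435.  -292.5]
scene g2 [ 455.4 -360.7]
scene bore [483.8 304.8]
scene jar [ 558.3 -222. ]
```

```bash
python3 - <<'E'
from h import *
def tri(a,b):
    P=[];x=[]
    for n,p in(('scene',a),('side',b)):
        d=cal(n);P.append(d['view'][:3]);x.append(ray(*p,d['intrinsics'],d['k1'])[:2])
    X=cv2.triangulatePoints(P[0],P[1],x[0],x[1])[:,0];return np.round(X[:3]/X[3],3)
print('low',tri((425,150),(402,303)))
print('low b',tri((425,150),(408,330)))
print('mid',tri((440,88),(402,250)))
print('mid',tri((440,88),(415,200)))
print('top',tri((480,45),(437,100)))
go(.45,.1,.42,-90)
E
```

```text
low [ 0.596 -0.245  0.279]
low b [ 0.595 -0.266  0.276]
mid [ 0.578 -0.268  0.405]
mid [ 0.608 -0.228  0.41 ]
top [ 0.619 -0.259  0.518]
t 0.25 xyz [187.8 543.3 404.1] jawyaw 70.9 tz [-0.001 -0.001 -1.   ] j6 [ 1.09 -0.15] w 0.0855 F [-0.2 -1.   0.8]
 units(30mm): [-13.09 -11.11  -0.52]  worldturn deg 19.1  tool-z turn units -0.1059
```

```bash
python3 - <<'E'
import cv2
a=cv2.imread('pics/side0.png'); b=cv2.imread('pics/scene0.png')
def c(im,x,y,w,h,n,s=3): cv2.imwrite(n,cv2.resize(im[y:y+h,x:x+w],None,fx=s,fy=s,interpolation=cv2.INTER_CUBIC))
c(a,380,20,240,200,'pics/t1.png');c(a,380,200,240,200,'pics/t2.png');c(b,400,20,200,190,'pics/t3.png')
E
```

```text
(no output)
```

View pics/t2.png

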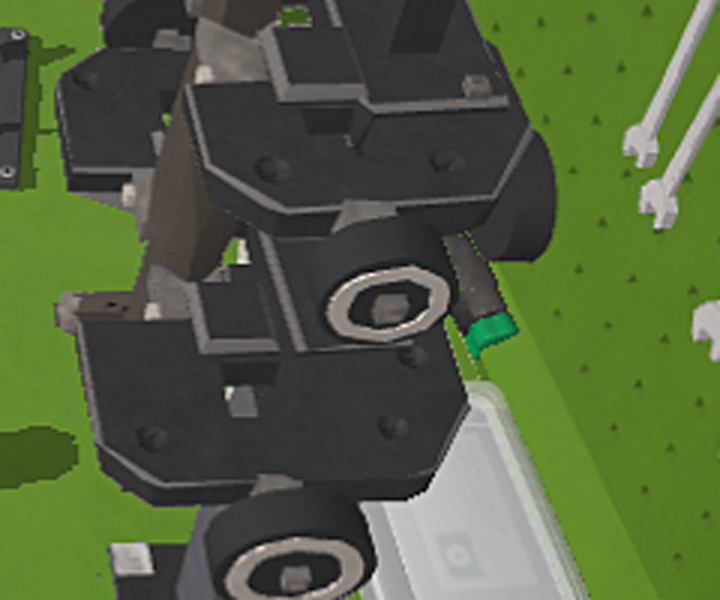

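View pics/t3.png

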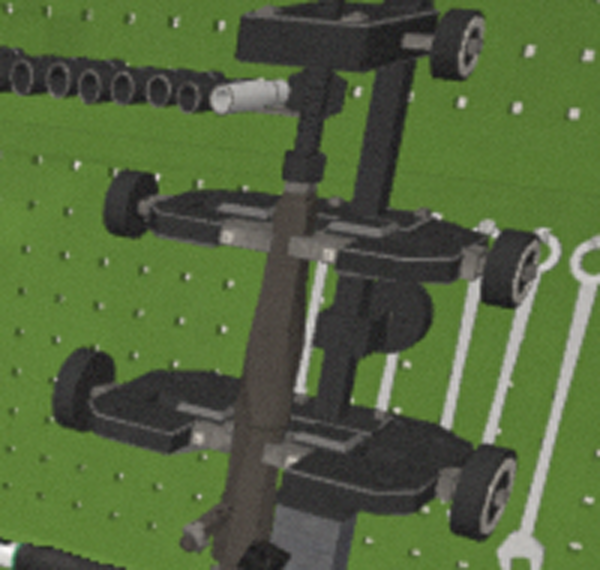

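```bash
python3 - <<'E'
from h import *
def tri(a,b):
    P=[];x=[]
    for n,p in(('scene',a),('side',b)):
        d=cal(n);P.append(d['view'][:3]);x.append(ray(*p,d['intrinsics'],d['k1'])[:2])
    X=cv2.triangulatePoints(P[0],P[1],x[0],x[1])[:,0];X=X[:3]/X[3]
    d=cal('scene');q=cv2.projectPoints(X[None],cv2.Rodrigues(d['view'][:3,:3])[0],d['view'][:3,3],d['intrinsics'],None)[0][0,0]
    return np.round(X,3),q-a
print('low L front bottom',tri((455,171),(420,268)))
print('low L corner',tri((432,160),(402,257)))
print('low wheel L',tri((427,150),(430,205)))
print('low R front corner',tri((493,182),(410,348)))
print('nozzle pin bolt',tri((464,200),(402,303)))
E
python3 -m inch '[{"delta_pos":[-1,-0.9,0],"angular":[0,0,-0.0397],"jaw":100},{"delta_pos":[-1,-0.9,0],"angular":[0,0,-0.0397],"jaw":100},{"delta_pos":[-1,-0.8,0],"angular":[0,0,-0.0265],"jaw":100},{"delta_pos":[-1,-0.5,0],"angular":[0,0,0],"jaw":100},{"delta_pos":[-1,-0.5,0],"angular":[0,0,0],"jaw":100},{"delta_pos":[-1,-0.5,0],"angular":[0,0,0],"jaw":100},{"delta_pos":[-1,-0.5,0],"angular":[0,0,0],"jaw":100},{"delta_pos":[-1,-0.5,0],"angular":[0,0,0],"jaw":100},{"delta_pos":[-1,-0.5,0],"angular":[0,0,0],"jaw":100},{"delta_pos":[-1,-0.5,0],"angular":[0,0,0],"jaw":100}]'
python3 - <<'E'
from h import *
go(.45,.2,.42,-90)
snap('wrist','w1')
E
```

```text
low L front bottom (array([ 0.635, -0.246,  0.263]), array([1.1341585 , 1.35585579]))
low L corner (array([ 0.613, -0.214,  0.274]), array([5.85486057, 6.75383232]))
low wheel L (array([ 0.666, -0.158,  0.286]), array([-0.88669104, -1.26625233]))
low R front corner (array([ 0.597, -0.353,  0.266]), array([7.72599417, 7.59406189]))
nozzle pin bolt (array([ 0.609, -0.279,  0.222]), array([-0.85628617, -1.05021026]))
time_s: 1.08
eef_pos: [0.4672, 0.3433, 0.4046]
tool_rot: [-0.016, -3.141, -0.0]
force: [0.3, 1.2, -0.8]
grip_width: 0.0854
t 1.08 xyz [467.2 343.3 404.6] jawyaw 89.4 tz [-0.  0. -1.] j6 [ 0.48 -1.08] w 0.0854 F [ 0.3  1.2 -0.8]
 units(30mm): [ 0.52 -4.78 -0.51]  worldturn deg 0.6  tool-z turn units -0.0033
```

View pics/w1.png

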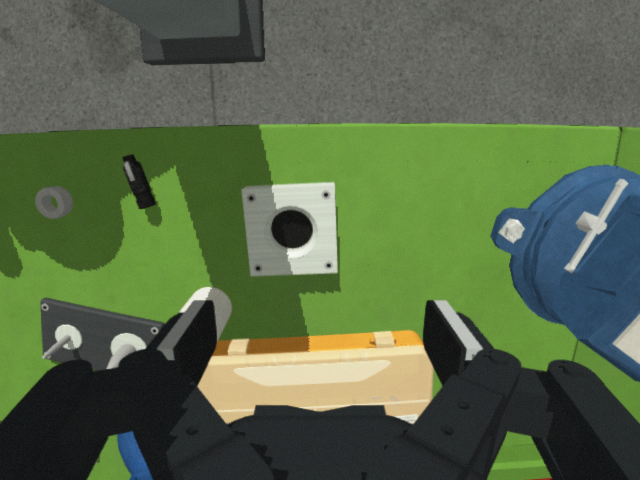

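w1: block bore centre (292,229), screws (250,197),(326,194),(329,266),(258,268). The short connector spans (129,156)–(149,207), and the small ring is at (54,203).

```bash
python3 - <<'E'
from h import *
T=np.load('pics/w1_T.npy')
im=cv2.imread('pics/w1.png');cv2.imwrite('pics/w1c.png',cv2.resize(im[130:290,20:350],None,fx=2.4,fy=2.4,interpolation=cv2.INTER_CUBIC))
for k,u,v,z in [('bore',292,229,.024),('s',250,197,.024),('s',326,194,.024),('s',329,266,.024),('s',258,268,.024),('cS',129,158,.009),('cS',149,207,.009),('rs',55,202,.016)]:print(k,np.round(wr(T,u,v,z)*1000,1))
E
python3 -m inch '[{"delta_pos":[0.1,-1,0],"angular":[0,0,0],"jaw":100},{"delta_pos":[0.1,-1,0],"angular":[0,0,0],"jaw":100},{"delta_pos":[0.1,-1,0],"angular":[0,0,0],"jaw":100},{"delta_pos":[0.1,-1,0],"angular":[0,0,0],"jaw":100},{"delta_pos":[0.1,-1,0],"angular":[0,0,0],"jaw":100},{"delta_pos":[0.1,-1,0],"angular":[0,0,0],"jaw":100},{"delta_pos":[0.1,-1,0],"angular":[0,0,0],"jaw":100},{"delta_pos":[0.1,-1,0],"angular":[0,0,0],"jaw":100},{"delta_pos":[0.1,-1,0],"angular":[0,0,0],"jaw":100},{"delta_pos":[0.1,-1,0],"angular":[0,0,0],"jaw":100}]'
python3 - <<'E'
from h import *
go(.43,.0,.42,-90)
snap('wrist','w2')
E
```

```text
bore [485.7 315.7  24. ]
s [452.6 275.1  24. ]
s [450.5 350.3  24. ]
s [526.  353.1  24. ]
s [527.5 278.7  24. ]
cS [413.  150.1   9. ]
cS [464.  164.3   9. ]
rs [455.4  65.4  16. ]
time_s: 2.02
eef_pos: [0.432, 0.0439, 0.4047]
tool_rot: [0.015, 3.141, 0.0]
force: [0.4, 0.2, 0.1]
grip_width: 0.0855
t 2.02 xyz [432.   43.9 404.7] jawyaw 89.5 tz [ 0.  0. -1.] j6 [-0.1  -1.66] w 0.0855 F [0.4 0.2 0.1]
 units(30mm): [ 0.05 -1.47 -0.51]  worldturn deg 0.5  tool-z turn units -0.003
```

View pics/w1c.png

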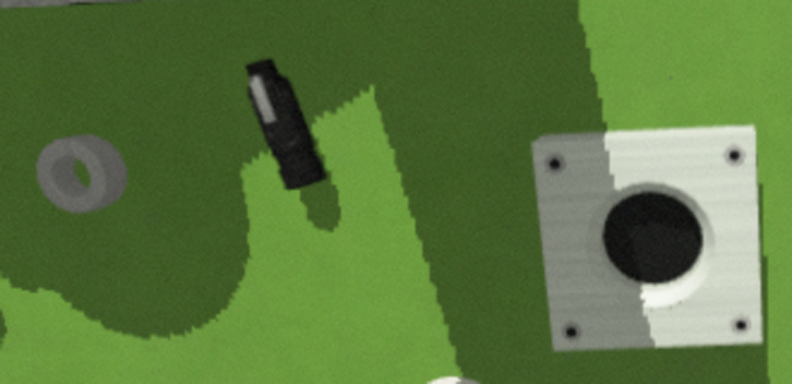

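View pics/w2.png

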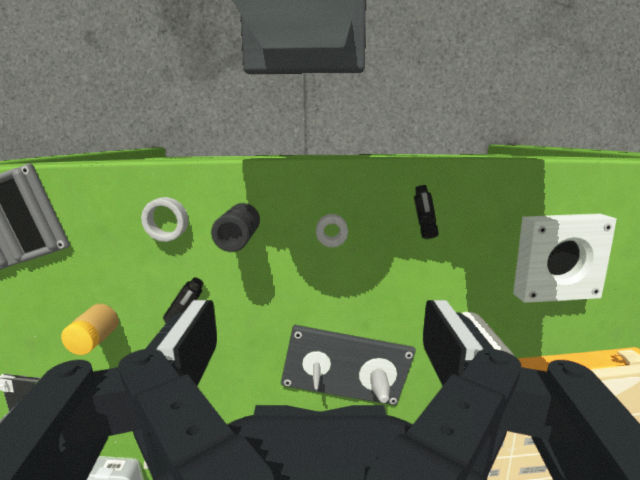

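```bash
python3 - <<'E'
import cv2
im=cv2.imread('pics/w2.png')
cv2.imwrite('pics/w2a.png',cv2.resize(im[170:270,300:450],None,fx=5,fy=5,interpolation=cv2.INTER_CUBIC))
cv2.imwrite('pics/w2b.png',cv2.resize(im[310:415,270:430],None,fx=5,fy=5,interpolation=cv2.INTER_CUBIC))
cv2.imwrite('pics/w2c.png',cv2.resize(im[185:335,120:280],None,fx=4,fy=4,interpolation=cv2.INTER_CUBIC))
E
```

```text
(no output)
```

View pics/w2a.png

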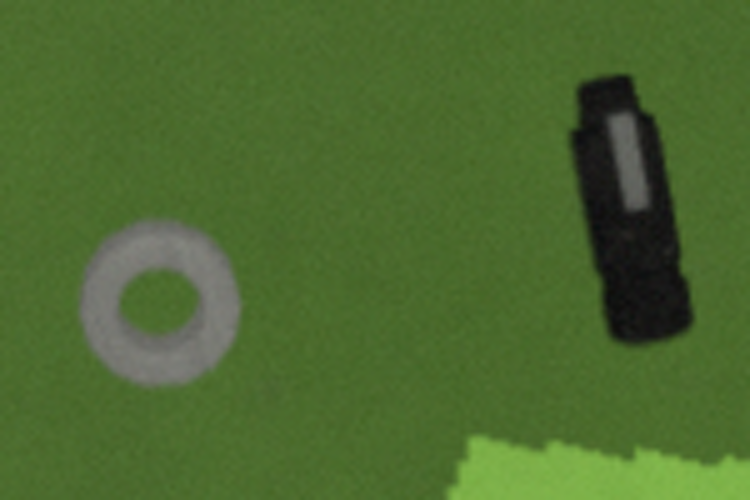

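View pics/w2b.png

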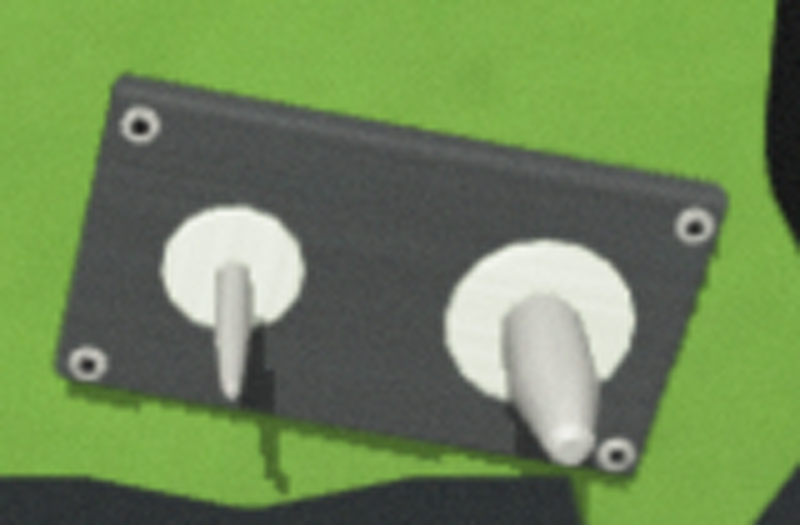

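View pics/w2c.png

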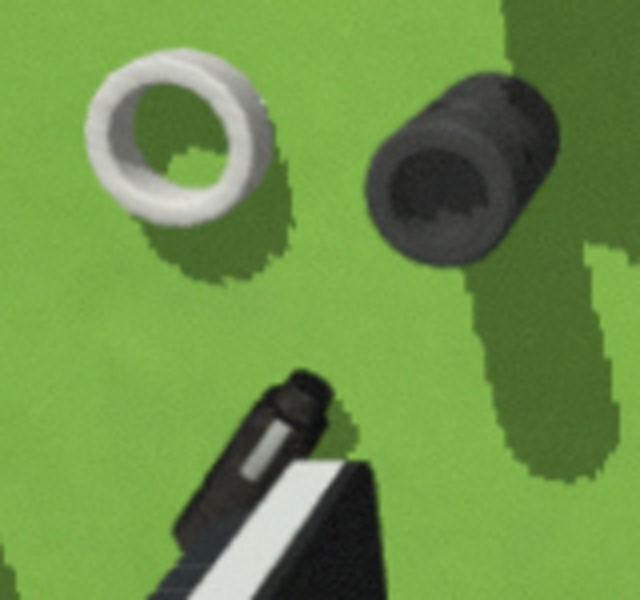

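```bash
python3 - <<'E'
from h import *
T=np.load('pics/w2_T.npy')
A=[('rs',300,170,5,160,305,.016),('cS1',300,170,5,605,78,.009),('cS2',300,170,5,650,343,.009)]
for n,x,y,z in [('sc',140,125,10),('sc',695,227,10),('sc',616,456,10),('sc',88,364,10),('thinseat',233,267,12),('thickseat',540,322,12),('thintip',232,398,55),('thicktip',570,447,55)]:A.append((n,270,310,5,x,y,z/1000))
A+=[('rl',120,185,4,168,138,.016),('sleeve',120,185,4,440,193,.064)]
for n,ox,oy,s,x,y,z in A: print(n,np.round(wr(T,ox+x/s,oy+y/s,z)*1000,1)[:2])
E
```

```text
rs [455.2  57.3]
cS1 [409.6 148.9]
cS2 [466.4 162.6]
sc [581.1  18.3]
sc [610.6 149.5]
sc [677.4 134.6]
sc [647.7   3.8]
thinseat [618.6  39.5]
thickseat [635.3 113.3]
thintip [621.2  39.5]
thicktip [635.5 113.2]
rl [ 441.1 -119.4]
sleeve [443.7 -36.5]
```

```bash
python3 -m inch '[{"delta_pos":[-0.4,0.25,0.6],"angular":[0,0,0],"jaw":100},{"delta_pos":[-0.38,0.2,0.8],"angular":[0,0,0],"jaw":100},{"delta_pos":[0,0,0.9],"angular":[0,0,0],"jaw":85},{"delta_pos":[0,0,0.9],"angular":[0,0,0],"jaw":70},{"delta_pos":[0,0,0.9],"angular":[0,0,0],"jaw":70},{"delta_pos":[0,0,0.9],"angular":[0,0,0],"jaw":70},{"delta_pos":[0,0,0.9],"angular":[0,0,0],"jaw":70},{"delta_pos":[0,0,0.6],"angular":[0,0,0],"jaw":70},{"delta_pos":[0,0,0.3],"angular":[0,0,0],"jaw":70},{"delta_pos":[0,0,0.1],"angular":[0,0,0],"jaw":70}]'
python3 - <<'E'
from h import *
go(.4553,.0573,.175,-90)
snap('wrist','w3')
E
```

```text
time_s: 2.9
eef_pos: [0.4553, 0.0585, 0.1961]
tool_rot: [-0.015, -3.138, -0.001]
force: [-0.1, 0.0, 0.5]
grip_width: 0.0599
t 2.9 xyz [455.3  58.5 196.1] jawyaw 89.4 tz [-0.004  0.    -1.   ] j6 [-0.06 -1.62] w 0.0599 F [-0.1  0.   0.5]
 units(30mm): [-0.   -0.04  0.7 ]  worldturn deg 0.6  tool-z turn units -0.0031
```

View pics/w3.png

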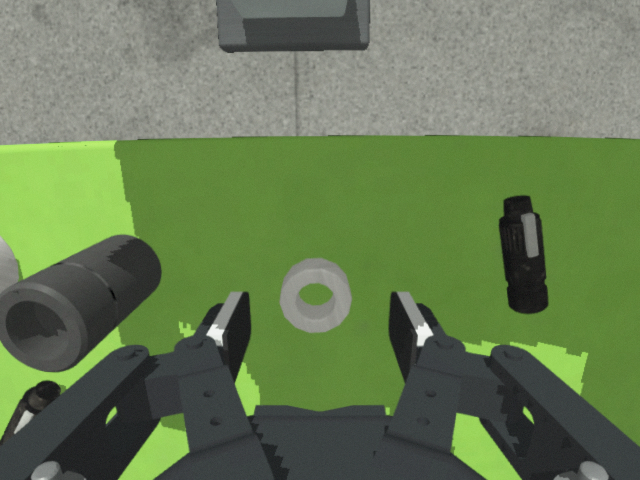

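```bash
python3 - <<'E'
from h import *
T=np.load('pics/w3_T.npy')
print(wr(T,316,298,.016),wr(T,284,298,.016),wr(T,349,298,.016), wr(T,316,333,.016))
for p in [(.4553,.0573,.016),(.4553,.0573-.017,.016),(.4553+.017,.0573,.016),(.4553-.017,.0573,.016)]: print(wproj(T,p))
E
python3 -m inch '[{"delta_pos":[0,-0.03,0.4],"angular":[0,0,0],"jaw":70},{"delta_pos":[0,0,0.3],"angular":[0,0,0],"jaw":70},{"delta_pos":[0,0,0],"angular":[0,0,0],"jaw":70},{"delta_pos":[0,0,0],"angular":[0,0,0],"jaw":20},{"delta_pos":[0,0,0],"angular":[0,0,0],"jaw":20},{"delta_pos":[0,0,0],"angular":[0,0,0],"jaw":20},{"delta_pos":[0,0,0],"angular":[0,0,0],"jaw":20},{"delta_pos":[0,0,0],"angular":[0,0,0],"jaw":20},{"delta_pos":[0,0,-0.3],"angular":[0,0,0],"jaw":20},{"delta_pos":[0,0,-0.6],"angular":[0,0,0],"jaw":20}]'
python3 - <<'E'
from h import *
go(.6188,.0393,.25,-90)
snap('wrist','w4')
E
```

```text
[0.45406201 0.05704205 0.016     ] [0.45393712 0.0424109  0.016     ] [0.45422295 0.07213044 0.016     ] [0.47220738 0.0568264  0.016     ]
[316.59512362 300.46083516]
[279.51778928 300.74289534]
[317.00435846 333.16387398]
[316.1630052  265.57446163]
time_s: 3.78
eef_pos: [0.4552, 0.0571, 0.203]
tool_rot: [-0.016, -3.137, -0.0]
force: [-0.2, -0.5, -1.0]
grip_width: 0.0315
t 3.78 xyz [455.2  57.1 203. ] jawyaw 89.4 tz [-0.004  0.    -1.   ] j6 [-0.06 -1.62] w 0.0315 F [-0.2 -0.5 -1. ]
 units(30mm): [-5.45 -0.54 -1.59]  worldturn deg 0.6  tool-z turn units -0.0033
```

View pics/w4.png

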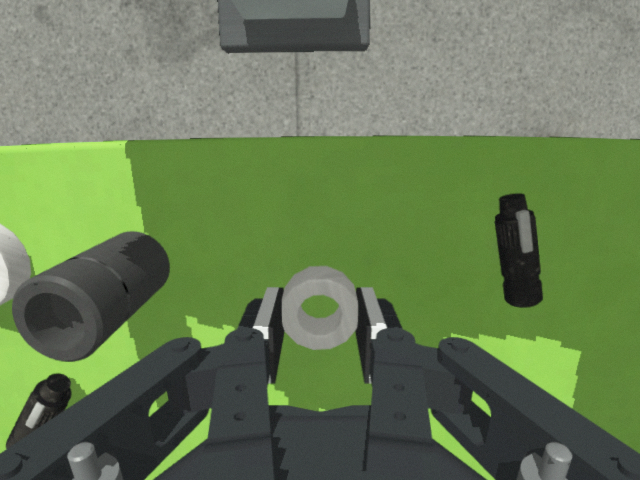

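```bash
python3 - <<'E'
from h import *
T=np.load('pics/w4_T.npy')
im=cv2.imread('pics/w4.png');cv2.imwrite('pics/w4c.png',cv2.resize(im[250:400,220:420],None,fx=4,fy=4,interpolation=cv2.INTER_CUBIC))
for z in(.030,.037,.044): print(wr(T,320,303,z),wr(T,283,303,z),wr(T,356,303,z))
print(wproj(T,(.4552,.0571,.044)))
E
```

```text
[0.4529537  0.05745055 0.03      ] [0.45280794 0.04126593 0.03      ] [0.45313683 0.0732037  0.03      ]
[0.44952628 0.05745841 0.037     ] [0.44938772 0.04207377 0.037     ] [0.44970036 0.0724329  0.037     ]
[0.44609886 0.05746627 0.044     ] [0.4459675  0.04288161 0.044     ] [0.44626388 0.07166211 0.044     ]
[319.29148807 323.56315708]
```

View pics/w4c.png

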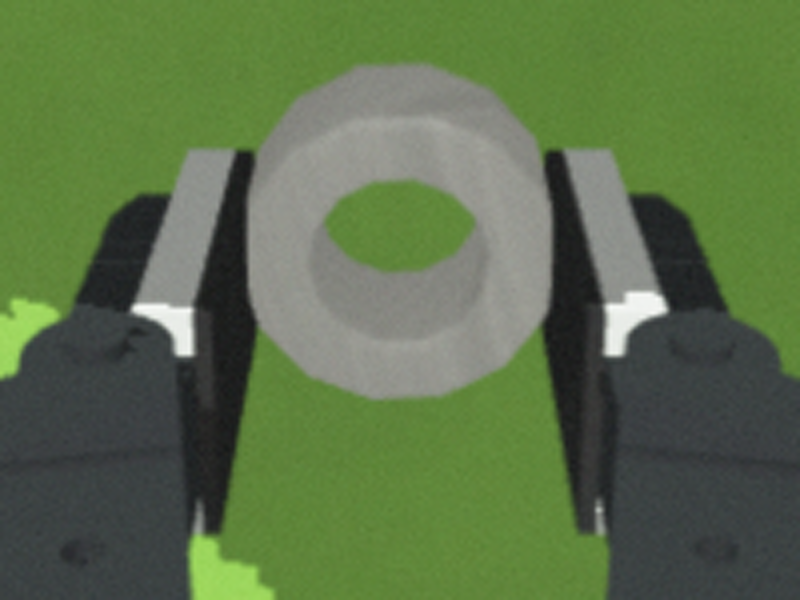

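```bash
python3 -m inch '[{"delta_pos":[0,0,-0.95],"angular":[0,0,0],"jaw":20},{"delta_pos":[-0.3,0,-0.95],"angular":[0,0,0],"jaw":20},{"delta_pos":[-0.8,-0.1,0],"angular":[0,0,0],"jaw":20},{"delta_pos":[-0.8,-0.1,0],"angular":[0,0,0],"jaw":20},{"delta_pos":[-0.8,-0.1,0],"angular":[0,0,0],"jaw":20},{"delta_pos":[-0.8,-0.1,0],"angular":[0,0,0],"jaw":20},{"delta_pos":[-0.8,-0.1,0],"angular":[0,0,0],"jaw":20},{"delta_pos":[-0.8,-0.09,0],"angular":[0,0,0],"jaw":20},{"delta_pos":[-0.35,0,0],"angular":[0,0,0],"jaw":20},{"delta_pos":[0,0,0],"angular":[0,0,0],"jaw":20}]'
python3 - <<'E'
from h import *
go(.6188,.0393,.25,-90)
im,T=snap('wrist','w5')
cv2.imwrite('pics/w5c.png',cv2.resize(im[230:400,200:440],None,fx=3.2,fy=3.2,interpolation=cv2.INTER_CUBIC))
E
```

```text
time_s: 4.67
eef_pos: [0.622, 0.0372, 0.2615]
tool_rot: [0.017, 3.138, -0.0]
force: [-0.0, 0.3, 0.4]
grip_width: 0.0314
t 4.67 xyz [622.   37.2 261.5] jawyaw 89.4 tz [ 0.004 -0.    -1.   ] j6 [-0.08 -1.64] w 0.0314 F [-0.   0.3  0.4]
 units(30mm): [0.11 0.07 0.38]  worldturn deg 0.6  tool-z turn units -0.0034
```

View pics/w5c.png

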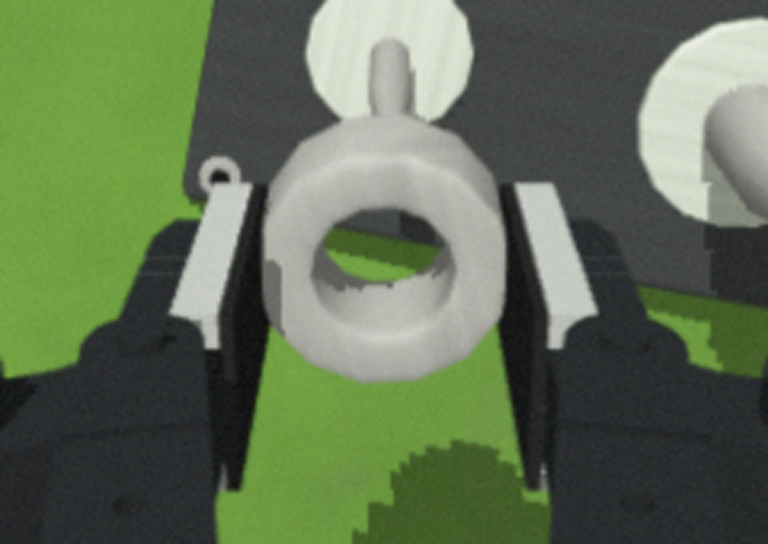

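```bash
python3 - <<'E'
from h import *
T=np.load('pics/w5_T.npy')
print(wr(T,321.9,246,.012), wr(T,200+390/3.2,230+42/3.2,.05))
for z in (.088,.095,.1025):print(z,wr(T,320,230+270/3.2,z))
go(.6188,.0393,.195,-90)
E
```

```text
[0.61914841 0.03890636 0.012     ] [0.60560387 0.0386996  0.05      ]
0.088 [0.62702817 0.03740293 0.088     ]
0.095 [0.62325374 0.03741892 0.095     ]
0.1025 [0.61920971 0.03743605 0.1025    ]
t 4.72 xyz [620.4  37.5 260.9] jawyaw 89.4 tz [ 0.001 -0.    -1.   ] j6 [-0.08 -1.64] w 0.0313 F [-0.3  0.1 -0.2]
 units(30mm): [0.06 0.06 2.2 ]  worldturn deg 0.6  tool-z turn units -0.0033
```

```bash
python3 -m inch '[{"delta_pos":[0.03,0.06,0],"angular":[0,0,0],"jaw":20},{"delta_pos":[0,0,0],"angular":[0,0,0],"jaw":20},{"delta_pos":[0,0,0.5],"angular":[0,0,0],"jaw":20},{"delta_pos":[0,0,0.5],"angular":[0,0,0],"jaw":20},{"delta_pos":[0,0,0.5],"angular":[0,0,0],"jaw":20},{"delta_pos":[0,0,0.4],"angular":[0,0,0],"jaw":20},{"delta_pos":[0,0,0.2],"angular":[0,0,0],"jaw":20},{"delta_pos":[0,0,0.1],"angular":[0,0,0],"jaw":20},{"delta_pos":[0,0,0],"angular":[0,0,0],"jaw":20},{"delta_pos":[0,0,0],"angular":[0,0,0],"jaw":20}]'
python3 - <<'E'
from h import *
go(.6188,.0393,.189,-90)
im,T=snap('wrist','w6')
cv2.imwrite('pics/w6c.png',cv2.resize(im[230:400,200:440],None,fx=3.2,fy=3.2,interpolation=cv2.INTER_CUBIC))
E
```

```text
time_s: 5.55
eef_pos: [0.619, 0.0395, 0.1953]
tool_rot: [0.016, 3.141, -0.0]
force: [0.4, -0.3, -0.5]
grip_width: 0.0311
t 5.55 xyz [619.   39.5 195.3] jawyaw 89.4 tz [ 0.001 -0.    -1.   ] j6 [-0.08 -1.64] w 0.0311 F [ 0.4 -0.3 -0.5]
 units(30mm): [ 0.01 -0.01  0.21]  worldturn deg 0.6  tool-z turn units -0.0032
```

View pics/w6c.png

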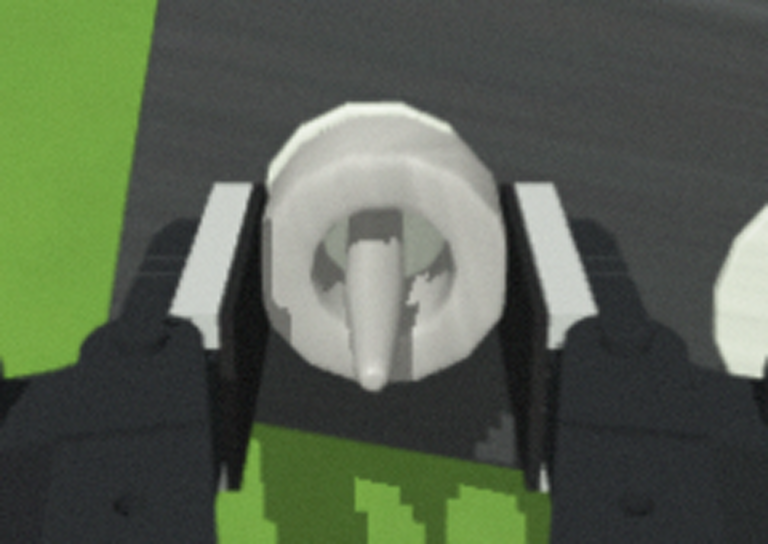

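```bash
python3 -m inch '[{"delta_pos":[0,0,0.1],"angular":[0,0,0],"jaw":20},{"delta_pos":[0,0,0.08],"angular":[0,0,0],"jaw":20},{"delta_pos":[0,0,0],"angular":[0,0,0],"jaw":20},{"delta_pos":[0,0,0],"angular":[0,0,0],"jaw":58},{"delta_pos":[0,0,0],"angular":[0,0,0],"jaw":58},{"delta_pos":[0,0,0],"angular":[0,0,0],"jaw":58},{"delta_pos":[0,0,0],"angular":[0,0,0],"jaw":58},{"delta_pos":[0,0,-0.5],"angular":[0,0,0],"jaw":58},{"delta_pos":[0,0,-0.9],"angular":[0,0,0],"jaw":58},{"delta_pos":[0,0,-1],"angular":[0,0,0],"jaw":58}]'
python3 - <<'E'
from h import *
go(.4408,-.1195,.262,-90)
im,T=snap('wrist','w7')
E
```

```text
time_s: 6.43
eef_pos: [0.6176, 0.0395, 0.2597]
tool_rot: [-0.016, -3.136, -0.001]
force: [0.6, 0.1, -0.1]
grip_width: 0.0497
t 6.43 xyz [617.6  39.5 259.7] jawyaw 89.4 tz [-0.006  0.    -1.   ] j6 [-0.08 -1.64] w 0.0497 F [ 0.6  0.1 -0.1]
 units(30mm): [ 5.84 -5.36 -0.05]  worldturn deg 0.6  tool-z turn units -0.0033
```

View pics/w7.png

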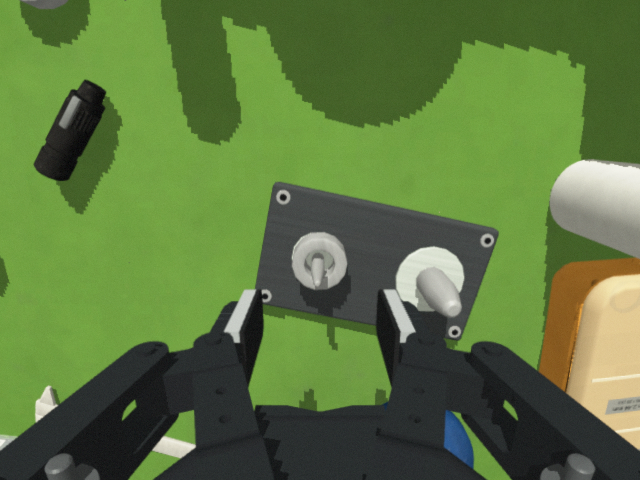

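```bash
python3 - <<'E'
from h import *
T=np.load('pics/w7_T.npy')
print('thick',wr(T,430,278,.012),'L1',wr(T,91,83,.0105),'L2',wr(T,53,177,.0105))
E
python3 -m inch '[{"delta_pos":[0.65,-0.6,0],"angular":[0,0,0],"jaw":75},{"delta_pos":[0.65,-0.6,0],"angular":[0,0,0],"jaw":75},{"delta_pos":[0.65,-0.6,0],"angular":[0,0,0],"jaw":75},{"delta_pos":[0.65,-0.6,0],"angular":[0,0,0],"jaw":75},{"delta_pos":[0.65,-0.6,0],"angular":[0,0,0],"jaw":75},{"delta_pos":[0.65,-0.6,0],"angular":[0,0,0],"jaw":75},{"delta_pos":[0.65,-0.6,0],"angular":[0,0,0],"jaw":75},{"delta_pos":[0.65,-0.6,0],"angular":[0,0,0],"jaw":75},{"delta_pos":[0.65,-0.55,0],"angular":[0,0,0],"jaw":75},{"delta_pos":[0,0,0],"angular":[0,0,0],"jaw":75}]'
python3 - <<'E'
from h import *
im,T=snap('wrist','w8')
go(.4408,-.1195,.174,-90)
E
```

```text
thick [0.63449868 0.11233059 0.012     ] L1 [ 0.51102354 -0.09331086  0.0105    ] L2 [ 0.56522542 -0.12769819  0.0105    ]
time_s: 7.32
eef_pos: [0.4389, -0.1207, 0.2608]
tool_rot: [-0.021, -3.139, 0.0]
force: [-0.1, 0.6, -0.3]
grip_width: 0.064
t 7.37 xyz [ 440.3 -120.1  261.1] jawyaw 89.2 tz [-0.001  0.    -1.   ] j6 [-0.46 -2.01] w 0.064 F [-0.1  0.6  0.1]
 units(30mm): [-0.02  0.02  2.9 ]  worldturn deg 0.8  tool-z turn units -0.0043
```

View pics/w8.png

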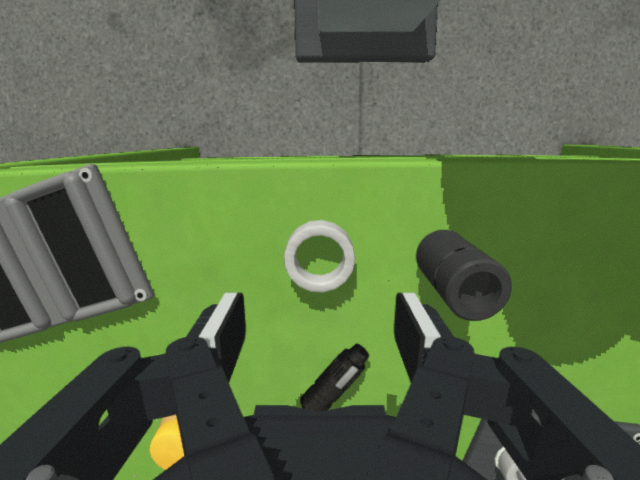

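```bash
python3 - <<'E'
from h import *
T=np.load('pics/w8_T.npy')
print('rl',wr(T,319.5,256,.016),wr(T,285,256,.016),wr(T,354.5,256,.016))
E
python3 -m inch '[{"delta_pos":[0,0,0.7],"angular":[0,0,0],"jaw":75},{"delta_pos":[0,0,0.9],"angular":[0,0,0],"jaw":75},{"delta_pos":[0,0,0.7],"angular":[0,0,0],"jaw":75},{"delta_pos":[0,0,0.4],"angular":[0,0,0],"jaw":75},{"delta_pos":[0,0,0.2],"angular":[0,0,0],"jaw":75},{"delta_pos":[0,0,0],"angular":[0,0,0],"jaw":75},{"delta_pos":[0,0,0],"angular":[0,0,0],"jaw":35},{"delta_pos":[0,0,0],"angular":[0,0,0],"jaw":30},{"delta_pos":[0,0,0],"angular":[0,0,0],"jaw":30},{"delta_pos":[0,0,0],"angular":[0,0,0],"jaw":30}]'
python3 - <<'E'
from h import *
im,T=snap('wrist','w9')
go(.6348,.1133,.27,-90)
E
```

```text
rl [ 0.4395473  -0.12060521  0.016     ] [ 0.43927423 -0.14242085  0.016     ] [ 0.43983711 -0.09846767  0.016     ]
time_s: 8.2
eef_pos: [0.4426, -0.1194, 0.1756]
tool_rot: [0.016, 3.139, -0.002]
force: [0.3, -0.2, 3.8]
grip_width: 0.043
t 8.25 xyz [ 442.6 -119.4  175.6] jawyaw 89.4 tz [ 0.003 -0.001 -1.   ] j6 [-0.45 -2.01] w 0.0429 F [0.3 1.6 4.9]
 units(30mm): [-6.34  7.82 -3.14]  worldturn deg 0.6  tool-z turn units -0.0033
```

View pics/w9.png

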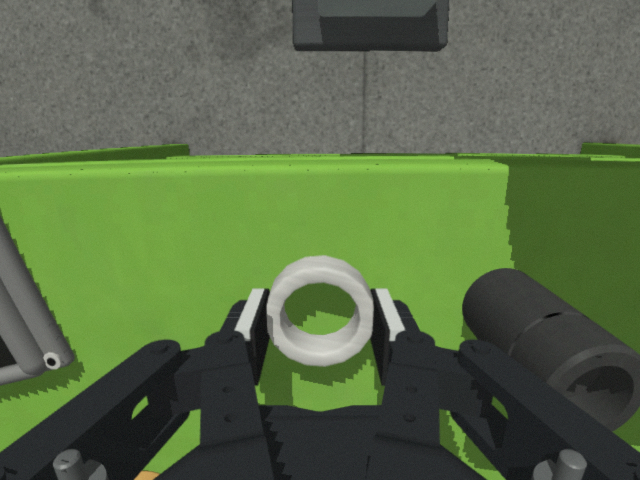

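```bash
python3 -m inch '[{"delta_pos":[0,0,-0.6],"angular":[0,0,0],"jaw":30},{"delta_pos":[0,0,-1],"angular":[0,0,0],"jaw":30},{"delta_pos":[0,0,-1],"angular":[0,0,0],"jaw":30},{"delta_pos":[-0.5,0.6,-0.5],"angular":[0,0,0],"jaw":30},{"delta_pos":[-0.7,0.9,0],"angular":[0,0,0],"jaw":30},{"delta_pos":[-0.7,0.9,0],"angular":[0,0,0],"jaw":30},{"delta_pos":[-0.7,0.9,0],"angular":[0,0,0],"jaw":30},{"delta_pos":[-0.7,0.9,0],"angular":[0,0,0],"jaw":30},{"delta_pos":[-0.7,0.9,0],"angular":[0,0,0],"jaw":30},{"delta_pos":[-0.7,0.9,0],"angular":[0,0,0],"jaw":30}]'
python3 - <<'E'
from h import *
go(.6348,.1133,.265,-90)
E
```

```text
time_s: 9.08
eef_pos: [0.585, 0.0609, 0.2672]
tool_rot: [-0.016, -3.141, 0.0]
force: [0.9, -0.6, -0.2]
grip_width: 0.0429
t 9.08 xyz [585.   60.9 267.2] jawyaw 89.4 tz [-0. -0. -1.] j6 [-0.04 -1.6 ] w 0.0429 F [ 0.9 -0.6 -0.2]
 units(30mm): [-1.64  1.76  0.07]  worldturn deg 0.6  tool-z turn units -0.0032
```

```bash
python3 -m inch '[{"delta_pos":[-0.6,0.7,0],"angular":[0,0,0],"jaw":30},{"delta_pos":[-0.6,0.7,0],"angular":[0,0,0],"jaw":30},{"delta_pos":[-0.45,0.35,0],"angular":[0,0,0],"jaw":30},{"delta_pos":[0,0,0],"angular":[0,0,0],"jaw":30},{"delta_pos":[0,0,0],"angular":[0,0,0],"jaw":30},{"delta_pos":[0,0,0],"angular":[0,0,0],"jaw":30},{"delta_pos":[0,0,0],"angular":[0,0,0],"jaw":30},{"delta_pos":[0,0,0],"angular":[0,0,0],"jaw":30},{"delta_pos":[0,0,0],"angular":[0,0,0],"jaw":30},{"delta_pos":[0,0,0],"angular":[0,0,0],"jaw":30}]'
python3 - <<'E'
from h import *
go(.6348,.1133,.195,-90)
im,T=snap('wrist','w10')
cv2.imwrite('pics/w10c.png',cv2.resize(im[210:400,200:440],None,fx=3.2,fy=3.2,interpolation=cv2.INTER_CUBIC))
E
```

```text
time_s: 9.92
eef_pos: [0.6342, 0.1107, 0.2675]
tool_rot: [-0.017, -3.141, 0.0]
force: [0.6, 0.7, -1.0]
grip_width: 0.0428
t 9.92 xyz [634.2 110.7 267.5] jawyaw 89.4 tz [-0. -0. -1.] j6 [ 0.04 -1.52] w 0.0428 F [ 0.6  0.7 -1. ]
 units(30mm): [-0.02  0.09  2.42]  worldturn deg 0.6  tool-z turn units -0.0035
```

View pics/w10c.png

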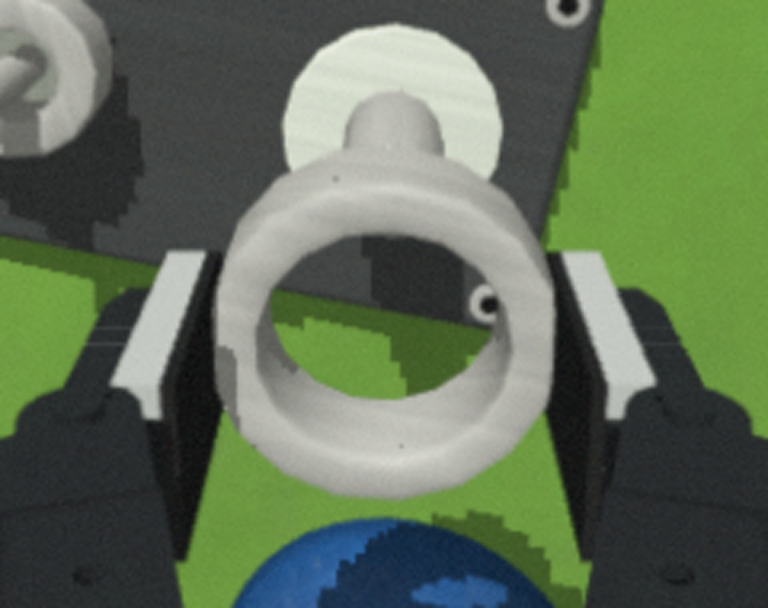

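```bash
python3 - <<'E'
from h import *
T=np.load('pics/w10_T.npy')
print(wr(T,322.8,250,.012))
for z in(.095,.1,.1075):print(z,wr(T,320.3,317,z))
print('blue left/front',fix('scene',338,213,0),fix('scene',355,221,0),fix('scene',371,213,0),'nearest in wrist (z0)',wr(T,320,210+518/3.2,0.02))
E
```

```text
[0.63503023 0.11310848 0.012     ]
0.095 [0.63932576 0.11109943 0.095     ]
0.1 [0.63660954 0.11110616 0.1       ]
0.1075 [0.63253521 0.11111626 0.1075    ]
blue left/front [0.76832076 0.14796419 0.        ] [0.75661998 0.0800017  0.        ] [0.82738954 0.07254906 0.        ] nearest in wrist (z0) [0.72416427 0.11036658 0.02      ]
```

```bash
python3 -m inch '[{"delta_pos":[-0.02,0.08,0],"angular":[0,0,0],"jaw":30},{"delta_pos":[0,0,0.4],"angular":[0,0,0],"jaw":30},{"delta_pos":[0,0,0.5],"angular":[0,0,0],"jaw":30},{"delta_pos":[0,0,0.5],"angular":[0,0,0],"jaw":30},{"delta_pos":[0,0,0.5],"angular":[0,0,0],"jaw":30},{"delta_pos":[0,0,0.3],"angular":[0,0,0],"jaw":30},{"delta_pos":[0,0,0.2],"angular":[0,0,0],"jaw":30},{"delta_pos":[0,0,0.1],"angular":[0,0,0],"jaw":30},{"delta_pos":[0,0,0.05],"angular":[0,0,0],"jaw":30},{"delta_pos":[0,0,0],"angular":[0,0,0],"jaw":30}]'
python3 - <<'E'
from h import *
go(.6348,.1133,.188,-90)
E
```

```text
time_s: 10.8
eef_pos: [0.6354, 0.1137, 0.191]
tool_rot: [0.016, 3.141, 0.0]
force: [0.6, -0.4, -0.3]
grip_width: 0.0431
t 10.8 xyz [635.4 113.7 191. ] jawyaw 89.4 tz [ 0.001  0.    -1.   ] j6 [ 0.04 -1.52] w 0.0431 F [ 0.6 -0.4 -0.3]
 units(30mm): [ 0.02 -0.01  0.1 ]  worldturn deg 0.6  tool-z turn units -0.0033
```

```bash
python3 -m inch '[{"delta_pos":[0,0,0.07],"angular":[0,0,0],"jaw":30},{"delta_pos":[0,0,0],"angular":[0,0,0],"jaw":30},{"delta_pos":[0,0,0],"angular":[0,0,0],"jaw":70},{"delta_pos":[0,0,0],"angular":[0,0,0],"jaw":70},{"delta_pos":[0,0,0],"angular":[0,0,0],"jaw":70},{"delta_pos":[0,0,0],"angular":[0,0,0],"jaw":70},{"delta_pos":[0,0,-0.4],"angular":[0,0,0],"jaw":70},{"delta_pos":[0,0,-0.8],"angular":[0,0,0],"jaw":70},{"delta_pos":[0,0,-1],"angular":[0,0,0],"jaw":70},{"delta_pos":[0.5,0,-1],"angular":[0,0,0],"jaw":70}]'
python3 - <<'E'
from h import *
go(.444,-.038,.30,-90)
im,T=snap('wrist','w11')
E
```

```text
time_s: 11.63
eef_pos: [0.6215, 0.1135, 0.2866]
tool_rot: [0.017, 3.139, -0.0]
force: [0.0, 0.3, 1.1]
grip_width: 0.0599
t 11.63 xyz [621.5 113.5 286.6] jawyaw 89.4 tz [ 0.003 -0.    -1.   ] j6 [ 0.04 -1.52] w 0.0599 F [0.  0.3 1.1]
 units(30mm): [ 5.86 -5.11 -0.46]  worldturn deg 0.6  tool-z turn units -0.0034
```

View pics/w11.png

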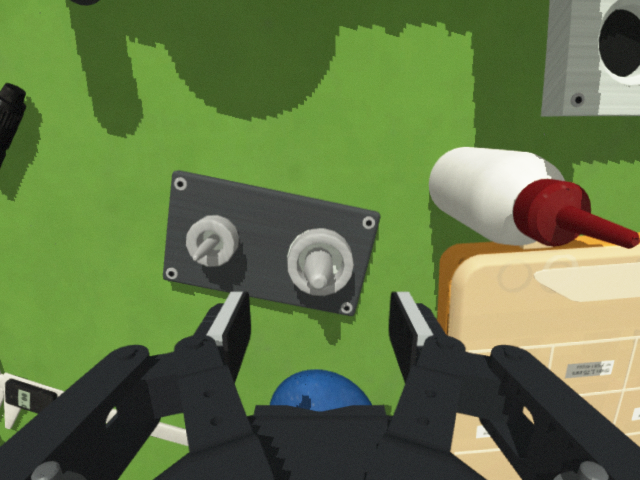

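```bash
python3 -m inch '[{"delta_pos":[0.65,-0.56,0],"angular":[0,0,0],"jaw":75},{"delta_pos":[0.65,-0.56,0],"angular":[0,0,0],"jaw":75},{"delta_pos":[0.65,-0.56,0],"angular":[0,0,0],"jaw":75},{"delta_pos":[0.65,-0.56,0],"angular":[0,0,0],"jaw":75},{"delta_pos":[0.65,-0.56,0],"angular":[0,0,0],"jaw":75},{"delta_pos":[0.65,-0.56,0],"angular":[0,0,0],"jaw":75},{"delta_pos":[0.65,-0.56,0],"angular":[0,0,0],"jaw":75},{"delta_pos":[0.65,-0.56,0],"angular":[0,0,0],"jaw":75},{"delta_pos":[0.65,-0.56,0],"angular":[0,0,0],"jaw":75},{"delta_pos":[0,0,0],"angular":[0,0,0],"jaw":75}]'
python3 - <<'E'
from h import *
go(.444,-.0375,.2,-90)
im,T=snap('wrist','w12')
E
```

```text
time_s: 12.52
eef_pos: [0.4403, -0.0369, 0.2848]
tool_rot: [-0.02, -3.139, 0.001]
force: [-0.1, -0.0, -0.6]
grip_width: 0.0638
t 12.52 xyz [440.3 -36.9 284.8] jawyaw 89.3 tz [-0.003 -0.001 -1.   ] j6 [-0.28 -1.84] w 0.0638 F [-0.1 -0.  -0.6]
 units(30mm): [-0.13 -0.02  2.83]  worldturn deg 0.7  tool-z turn units -0.004
```

View pics/w12.png

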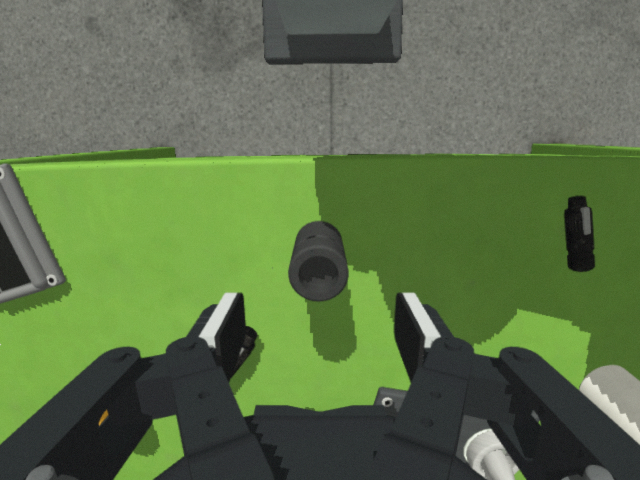

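```bash
python3 - <<'E'
from h import *
T=np.load('pics/w12_T.npy')
print(wr(T,318.5,272,.064),wr(T,289,272,.064),wr(T,348,272,.064))
E
python3 -m inch '[{"delta_pos":[-0.08,-0.03,0.6],"angular":[0,0,0],"jaw":75},{"delta_pos":[0,0,0.8],"angular":[0,0,0],"jaw":75},{"delta_pos":[0,0,0.7],"angular":[0,0,0],"jaw":75},{"delta_pos":[0,0,0.5],"angular":[0,0,0],"jaw":75},{"delta_pos":[0,0,0.23],"angular":[0,0,0],"jaw":75},{"delta_pos":[0,0,0],"angular":[0,0,0],"jaw":75},{"delta_pos":[0,0,0],"angular":[0,0,0],"jaw":20},{"delta_pos":[0,0,0],"angular":[0,0,0],"jaw":20},{"delta_pos":[0,0,0],"angular":[0,0,0],"jaw":20},{"delta_pos":[0,0,0],"angular":[0,0,0],"jaw":20}]'
python3 - <<'E'
from h import *
go(.489,.3142,.28,-90)
E
```

```text
[ 0.44247796 -0.03751187  0.064     ] [ 0.44228471 -0.05429746  0.064     ] [ 0.44268839 -0.02072597  0.064     ]
time_s: 13.4
eef_pos: [0.4466, -0.0367, 0.2014]
tool_rot: [0.016, 3.138, -0.002]
force: [-0.6, -0.4, 4.7]
grip_width: 0.0334
t 13.4 xyz [446.6 -36.7 201.4] jawyaw 89.4 tz [ 0.003 -0.001 -1.   ] j6 [-0.28 -1.84] w 0.0334 F [-0.6 -0.4  4.7]
 units(30mm): [-1.3  11.71 -2.63]  worldturn deg 0.6  tool-z turn units -0.0032
```

```bash
python3 -m inch '[{"delta_pos":[0,0,-0.5],"angular":[0,0,0],"jaw":20},{"delta_pos":[0,0,-0.9],"angular":[0,0,0],"jaw":20},{"delta_pos":[0,0.4,-0.9],"angular":[0,0,0],"jaw":20},{"delta_pos":[0,0.8,-0.2],"angular":[0,0,0],"jaw":20},{"delta_pos":[0,1,0],"angular":[0,0,0],"jaw":20},{"delta_pos":[0,1,0],"angular":[0,0,0],"jaw":20},{"delta_pos":[0,1,0],"angular":[0,0,0],"jaw":20},{"delta_pos":[0,1,0],"angular":[0,0,0],"jaw":20},{"delta_pos":[-0.2,1,0],"angular":[0,0,0],"jaw":20},{"delta_pos":[-0.2,1,0],"angular":[0,0,0],"jaw":20}]'
python3 - <<'E'
from h import *
go(.489,.3142,.28,-90)
E
python3 -m inch '[{"delta_pos":[-0.2,1,0],"angular":[0,0,0],"jaw":20},{"delta_pos":[-0.2,1,0],"angular":[0,0,0],"jaw":20},{"delta_pos":[-0.2,1,0],"angular":[0,0,0],"jaw":20},{"delta_pos":[-0.2,0.8,0],"angular":[0,0,0],"jaw":20},{"delta_pos":[-0.2,0.5,0],"angular":[0,0,0],"jaw":20},{"delta_pos":[0,0.2,0],"angular":[0,0,0],"jaw":20},{"delta_pos":[0,0,0],"angular":[0,0,0],"jaw":20},{"delta_pos":[0,0,0],"angular":[0,0,0],"jaw":20},{"delta_pos":[0,0,0],"angular":[0,0,0],"jaw":20},{"delta_pos":[0,0,0],"angular":[0,0,0],"jaw":20}]'
python3 - <<'E'
from h import *
go(.489,.3142,.28,-90)
im,T=snap('wrist','w13')
snap('side','s13')
E
```

```text
time_s: 14.23
eef_pos: [0.4587, 0.1808, 0.2744]
tool_rot: [-0.016, -3.14, 0.0]
force: [1.0, -0.5, -3.4]
grip_width: 0.0338
t 14.23 xyz [458.7 180.8 274.4] jawyaw 89.4 tz [-0.001 -0.    -1.   ] j6 [ 0.2  -1.36] w 0.0338 F [ 1.  -0.5 -3.4]
 units(30mm): [-0.96  4.46 -0.19]  worldturn deg 0.6  tool-z turn units -0.0032
time_s: 15.07
eef_pos: [0.4908, 0.3129, 0.2745]
tool_rot: [-0.018, -3.14, 0.001]
force: [0.4, -0.2, -3.7]
grip_width: 0.0334
t 15.07 xyz [490.8 312.9 274.5] jawyaw 89.3 tz [-0.001 -0.001 -1.   ] j6 [ 0.42 -1.14] w 0.0334 F [ 0.4 -0.2 -3.7]
 units(30mm): [ 0.06  0.04 -0.18]  worldturn deg 0.7  tool-z turn units -0.0037
```

View pics/w13.png

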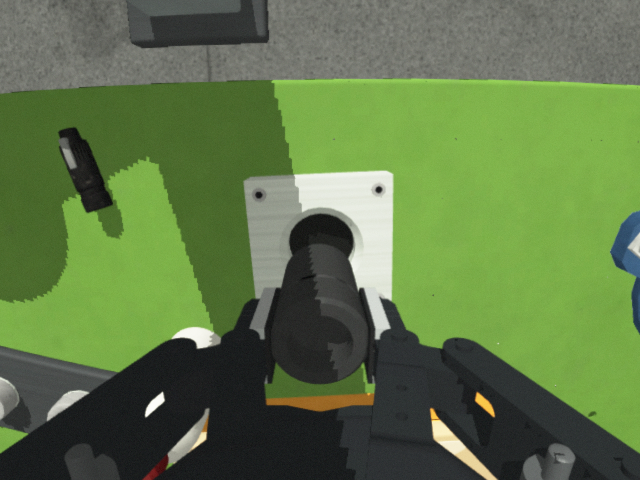

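View pics/s13.png

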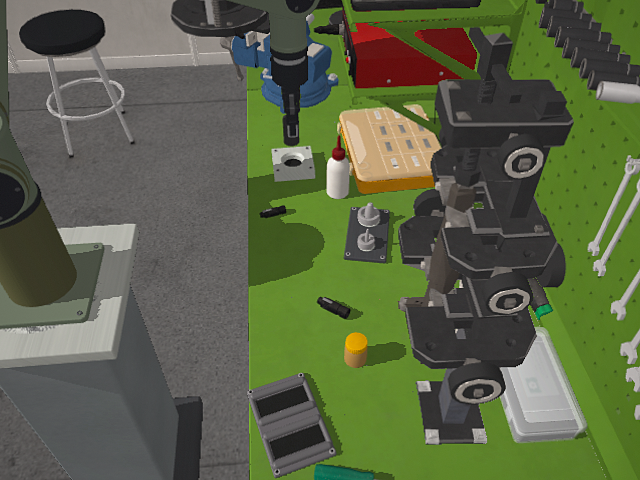

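```bash
python3 - <<'E'
from h import *
T=np.load('pics/w13_T.npy')
im=cv2.imread('pics/w13.png')
t=np.linspace(0,2*np.pi,60)
def cyl(x,y,z,r,col):
    for a in t:
        p=wproj(T,(x+r*np.cos(a),y+r*np.sin(a),z)); cv2.circle(im2,tuple(np.round((p-[220,170])*4).astype(int)),1,col,-1)
im2=cv2.resize(im[170:400,220:420],None,fx=4,fy=4,interpolation=cv2.INTER_CUBIC)
im2=im2
cyl(.489,.3142,.024,.0275,(0,0,255))
dx=-.002
cyl(T[0,3]+dx,T[1,3],T[2,3]-.2014,.0175,(0,255,255))
cyl(T[0,3]+dx,T[1,3],T[2,3]-.2014+.064,.0175,(255,255,0))
cv2.imwrite('pics/w13c.png',cv2.resize(im2,None,fx=.65,fy=.65,interpolation=cv2.INTER_AREA))
print([np.round(wr(T,*p,.024),4) for p in((259,195),(379,189))])
E
```

```text
[array([0.4535, 0.2759, 0.024 ]), array([0.4506, 0.3501, 0.024 ])]
```

View pics/w13c.png

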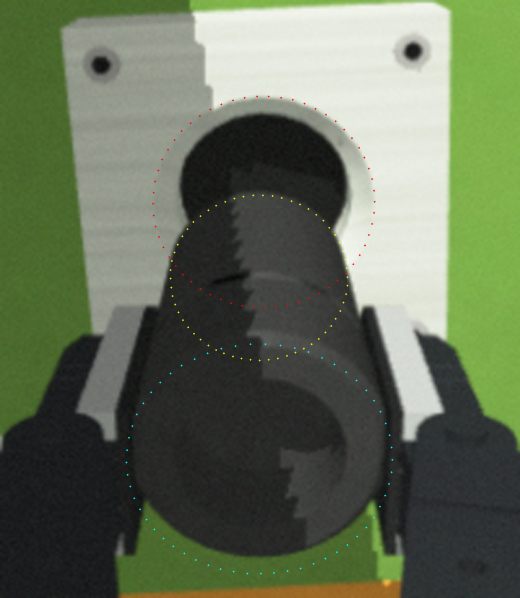

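```bash
python3 -m inch '[{"delta_pos":[0,0.03,0.3],"angular":[0,0,0],"jaw":20},{"delta_pos":[0,0,0.4],"angular":[0,0,0],"jaw":20},{"delta_pos":[0,0,0.4],"angular":[0,0,0],"jaw":20},{"delta_pos":[0,0,0.3],"angular":[0,0,0],"jaw":20},{"delta_pos":[0,0,0.2],"angular":[0,0,0],"jaw":20},{"delta_pos":[0,0,0.2],"angular":[0,0,0],"jaw":20},{"delta_pos":[0,0,0.15],"angular":[0,0,0],"jaw":20},{"delta_pos":[0,0,0.1],"angular":[0,0,0],"jaw":20},{"delta_pos":[0,0,0],"angular":[0,0,0],"jaw":20},{"delta_pos":[0,0,0],"angular":[0,0,0],"jaw":20}]'
python3 - <<'E'
from h import *
go(.491,.3138,.2094,-90)
im,T=snap('wrist','w14')
E
```

```text
time_s: 16.0
eef_pos: [0.4913, 0.3151, 0.2134]
tool_rot: [0.016, 3.141, 0.0]
force: [0.6, 0.1, -3.5]
grip_width: 0.0339
t 16.0 xyz [491.3 315.1 213.4] jawyaw 89.4 tz [ 0.  0. -1.] j6 [ 0.42 -1.14] w 0.0339 F [ 0.6  0.1 -3.5]
 units(30mm): [ 0.01 -0.04  0.13]  worldturn deg 0.6  tool-z turn units -0.0032
```

View pics/w14.png

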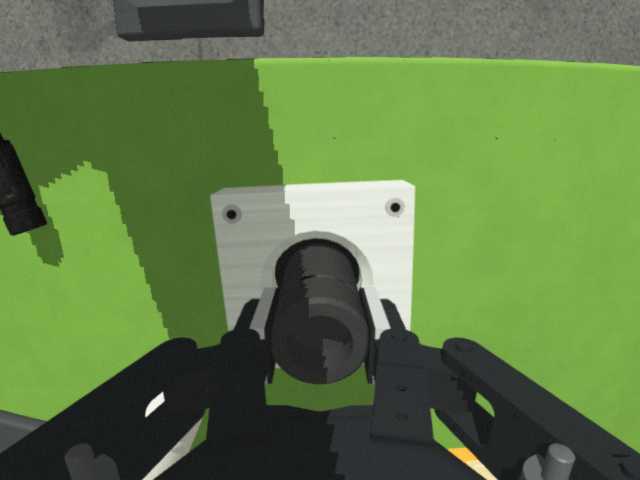

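Free of contact and inside the bore. I'll lower the last few mm, release and lift.

```bash
python3 -m inch '[{"delta_pos":[0,-0.02,0.05],"angular":[0,0,0],"jaw":20},{"delta_pos":[0,0,0.05],"angular":[0,0,0],"jaw":20},{"delta_pos":[0,0,0.03],"angular":[0,0,0],"jaw":20},{"delta_pos":[0,0,0],"angular":[0,0,0],"jaw":20},{"delta_pos":[0,0,0],"angular":[0,0,0],"jaw":20},{"delta_pos":[0,0,0],"angular":[0,0,0],"jaw":20},{"delta_pos":[0,0,0],"angular":[0,0,0],"jaw":20},{"delta_pos":[0,0,0],"angular":[0,0,0],"jaw":20},{"delta_pos":[0,0,0],"angular":[0,0,0],"jaw":20},{"delta_pos":[0,0,0],"angular":[0,0,0],"jaw":20}]'
python3 - <<'E'
from h import *
go(.491,.3138,.2094,-90)
E
```

```text
time_s: 16.88
eef_pos: [0.4911, 0.3144, 0.2095]
tool_rot: [0.016, 3.141, 0.0]
force: [0.3, -0.5, -3.4]
grip_width: 0.0338
t 16.88 xyz [491.1 314.4 209.5] jawyaw 89.4 tz [ 0.  0. -1.] j6 [ 0.42 -1.14] w 0.0338 F [ 0.3 -0.5 -3.4]
 units(30mm): [ 0.   -0.02  0.  ]  worldturn deg 0.6  tool-z turn units -0.0032
```

Still hanging. I'll lower in small steps until it touches.

```bash
python3 -m inch '[{"delta_pos":[0,0,0.03],"angular":[0,0,0],"jaw":20},{"delta_pos":[0,0,0.03],"angular":[0,0,0],"jaw":20},{"delta_pos":[0,0,0],"angular":[0,0,0],"jaw":20},{"delta_pos":[0,0,0],"angular":[0,0,0],"jaw":20},{"delta_pos":[0,0,0],"angular":[0,0,0],"jaw":20},{"delta_pos":[0,0,0],"angular":[0,0,0],"jaw":20},{"delta_pos":[0,0,0],"angular":[0,0,0],"jaw":20},{"delta_pos":[0,0,0],"angular":[0,0,0],"jaw":20},{"delta_pos":[0,0,0],"angular":[0,0,0],"jaw":20},{"delta_pos":[0,0,0],"angular":[0,0,0],"jaw":20}]'
```

```text
time_s: 17.72
eef_pos: [0.4913, 0.3145, 0.2094]
tool_rot: [0.016, 3.141, -0.0]
force: [-4.3, -2.0, 7.2]
grip_width: 0.0338
```

Contact (Fz jumped from -3.4 to +7.2). Release.

```bash
python3 -m inch '[{"delta_pos":[0,0,0],"angular":[0,0,0],"jaw":60},{"delta_pos":[0,0,0],"angular":[0,0,0],"jaw":60},{"delta_pos":[0,0,0],"angular":[0,0,0],"jaw":60},{"delta_pos":[0,0,0],"angular":[0,0,0],"jaw":60},{"delta_pos":[0,0,-0.4],"angular":[0,0,0],"jaw":60},{"delta_pos":[0,0,-0.7],"angular":[0,0,0],"jaw":60},{"delta_pos":[0,0,-0.7],"angular":[0,0,0],"jaw":60},{"delta_pos":[0,0,-0.7],"angular":[0,0,0],"jaw":60},{"delta_pos":[0,0,-0.7],"angular":[0,0,0],"jaw":60},{"delta_pos":[0,0,0],"angular":[0,0,0],"jaw":60}]'
python3 - <<'E'
from h import *
go(.438,.156,.25,103.5)
im,T=snap('wrist','w15')
E
```

```text
time_s: 18.55
eef_pos: [0.493, 0.3154, 0.3098]
tool_rot: [0.016, 3.132, 0.007]
force: [1.6, -0.0, 0.4]
grip_width: 0.0512
t 18.55 xyz [493.  315.4 309.8] jawyaw 89.4 tz [ 0.01   0.004 -1.   ] j6 [ 0.42 -1.14] w 0.0512 F [ 1.6 -0.   0.4]
 units(30mm): [ 1.8  -5.34  1.95]  worldturn deg 14.1  tool-z turn units -0.0782
```

View pics/w15.png

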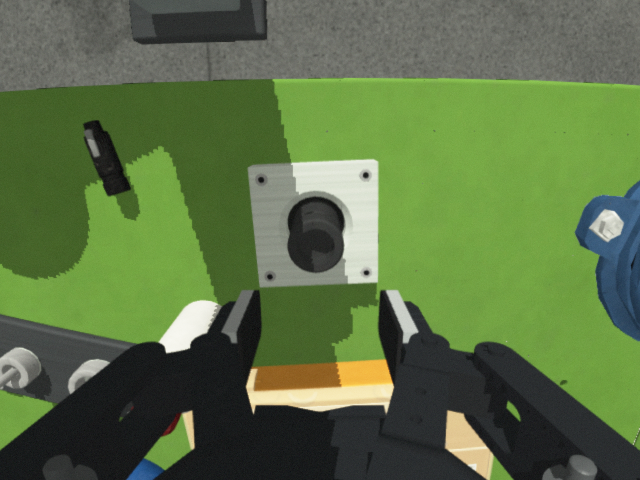

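```bash
python3 - <<'E'
from h import *
T=np.load('pics/w15_T.npy')
a=wr(T,92,122,.009);b=wr(T,122,194,.009);print(a,b,(a+b)/2,np.degrees(np.arctan2(*(b-a)[[1,0]])),np.linalg.norm(a-b))
E
python3 -m inch '[{"delta_pos":[0.3,-0.89,0],"angular":[0,0,0],"jaw":60},{"delta_pos":[0.3,-0.89,0],"angular":[0,0,0],"jaw":60},{"delta_pos":[0.3,-0.89,0.3],"angular":[0,0,0],"jaw":60},{"delta_pos":[0.3,-0.89,0.4],"angular":[0,0,0],"jaw":60},{"delta_pos":[0.3,-0.89,0.4],"angular":[0,0,0],"jaw":60},{"delta_pos":[0.3,-0.89,0.4],"angular":[0,0,0],"jaw":60},{"delta_pos":[0,0,0.3],"angular":[0,0,-0.039],"jaw":60},{"delta_pos":[0,0,0],"angular":[0,0,-0.039],"jaw":60},{"delta_pos":[0,0,0],"angular":[0,0,0],"jaw":60},{"delta_pos":[0,0,0],"angular":[0,0,0],"jaw":60}]'
python3 - <<'E'
from h import *
go(.438,.156,.18,103.5)
im,T=snap('wrist','w16')
E
```

```text
[0.41033918 0.15001621 0.009     ] [0.46433104 0.16483646 0.009     ] [0.43733511 0.15742634 0.009     ] 15.349103953135815 0.0559889309678191
time_s: 19.43
eef_pos: [0.4352, 0.1546, 0.249]
tool_rot: [0.363, -3.119, 0.0]
force: [0.0, -0.3, 0.1]
grip_width: 0.0513
t 19.43 xyz [435.2 154.6 249. ] jawyaw 103.3 tz [-0.001 -0.    -1.   ] j6 [ 0.15 -1.65] w 0.0513 F [ 0.  -0.3  0.1]
 units(30mm): [-0.11  0.02  2.3 ]  worldturn deg 0.2  tool-z turn units -0.0013
```

View pics/w16.png

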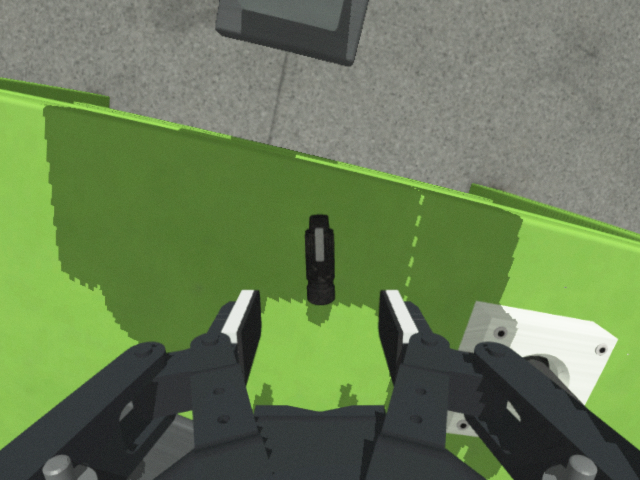

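```bash
python3 - <<'E'
from h import *
T=np.load('pics/w16_T.npy')
a=wr(T,319,215,.009);b=wr(T,320.5,302,.009);m=(a+b)/2;print(a,b,m,np.degrees(np.arctan2(*(b-a)[[1,0]])),np.linalg.norm(a-b))
go(m[0],m[1],.180,104)
E
```

```text
[0.40942623 0.14842603 0.009     ] [0.46480422 0.16250009 0.009     ] [0.43711522 0.15546306 0.009     ] 14.259568464425945 0.05713844279426896
t 19.48 xyz [435.4 154.8 249.4] jawyaw 103.3 tz [-0. -0. -1.] j6 [ 0.15 -1.65] w 0.0512 F [ 0.4  0.2 -0.3]
 units(30mm): [-0.06  0.01  2.31]  worldturn deg 0.7  tool-z turn units -0.0039
```

```bash
python3 -m inch '[{"delta_pos":[-0.06,0.01,0.5],"angular":[0,0,-0.004],"jaw":60},{"delta_pos":[0,0,0.7],"angular":[0,0,0],"jaw":50},{"delta_pos":[0,0,0.6],"angular":[0,0,0],"jaw":45},{"delta_pos":[0,0,0.35],"angular":[0,0,0],"jaw":40},{"delta_pos":[0,0,0.15],"angular":[0,0,0],"jaw":40},{"delta_pos":[0,0,0],"angular":[0,0,0],"jaw":40},{"delta_pos":[0,0,0],"angular":[0,0,0],"jaw":40},{"delta_pos":[0,0,0],"angular":[0,0,0],"jaw":5},{"delta_pos":[0,0,0],"angular":[0,0,0],"jaw":5},{"delta_pos":[0,0,0],"angular":[0,0,0],"jaw":5}]'
python3 - <<'E'
from h import *
go(.437,.1553,.18,103.5)
im,T=snap('wrist','w17')
E
```

```text
time_s: 20.32
eef_pos: [0.438, 0.1556, 0.1819]
tool_rot: [-0.387, 3.115, 0.0]
force: [-0.2, 0.8, 3.4]
grip_width: 0.0161
t 20.32 xyz [438.  155.6 181.9] jawyaw 104.2 tz [ 0.003  0.    -1.   ] j6 [ 0.15 -1.66] w 0.0161 F [-0.2  0.8  3.4]
 units(30mm): [ 0.04 -0.    0.06]  worldturn deg -0.7  tool-z turn units 0.0037
```

View pics/w17.png

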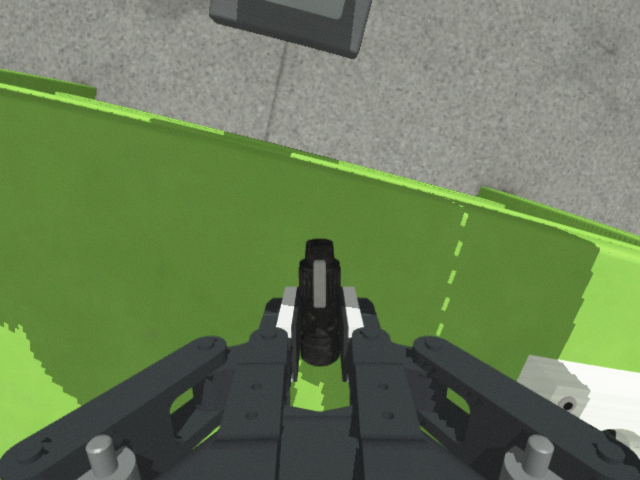

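```bash
python3 - <<'E'
from h import *
go(.4535,-.3585,.272,105.6)
E
python3 -m inch '[{"delta_pos":[0,0,-0.5],"angular":[0,0,0],"jaw":5},{"delta_pos":[0,0,-0.9],"angular":[0,0,0],"jaw":5},{"delta_pos":[0,-0.4,-0.9],"angular":[0,0,0],"jaw":5},{"delta_pos":[0.2,-0.8,-0.7],"angular":[0,0,0],"jaw":5},{"delta_pos":[0.22,-1,0],"angular":[0,0,0],"jaw":5},{"delta_pos":[0.22,-1,0],"angular":[0,0,0],"jaw":5},{"delta_pos":[0.22,-1,0],"angular":[0,0,0],"jaw":5},{"delta_pos":[0.22,-1,0],"angular":[0,0,0],"jaw":5},{"delta_pos":[0.22,-1,0],"angular":[0,0,0],"jaw":5},{"delta_pos":[0.22,-1,0],"angular":[0,0,0],"jaw":5}]'
python3 - <<'E'
from h import *
go(.4535,-.3585,.272,105.6)
E
```

```text
t 20.37 xyz [438.  155.6 181.9] jawyaw 104.2 tz [ 0.003  0.    -1.   ] j6 [ 0.15 -1.66] w 0.0163 F [-0.7  0.4  5.5]
 units(30mm): [  3.69 -16.74  -3.01]  worldturn deg 1.4  tool-z turn units -0.008
time_s: 21.2
eef_pos: [0.4455, -0.0665, 0.2709]
tool_rot: [-0.387, 3.117, -0.0]
force: [0.4, -0.7, -0.3]
grip_width: 0.016
t 21.2 xyz [445.5 -66.5 270.9] jawyaw 104.2 tz [ 0.001 -0.    -1.   ] j6 [-0.34 -2.16] w 0.016 F [ 0.4 -0.7 -0.3]
 units(30mm): [ 2.12 -9.5  -0.04]  worldturn deg 1.4  tool-z turn units -0.008
```

```bash
python3 -m inch '[{"delta_pos":[0.22,-1,0],"angular":[0,0,0],"jaw":5},{"delta_pos":[0.22,-1,0],"angular":[0,0,0],"jaw":5},{"delta_pos":[0.22,-1,0],"angular":[0,0,0],"jaw":5},{"delta_pos":[0.22,-1,0],"angular":[0,0,0],"jaw":5},{"delta_pos":[0.22,-1,0],"angular":[0,0,0],"jaw":5},{"delta_pos":[0.22,-1,0],"angular":[0,0,0],"jaw":5},{"delta_pos":[0.22,-1,0],"angular":[0,0,0],"jaw":5},{"delta_pos":[0.22,-1,0],"angular":[0,0,0],"jaw":5},{"delta_pos":[0.22,-1,0],"angular":[0,0,-0.004],"jaw":5},{"delta_pos":[0.1,-0.5,0],"angular":[0,0,-0.004],"jaw":5}]'
python3 - <<'E'
from h import *
im,T=snap('wrist','w18')
go(.4535,-.3585,.195,105.6)
E
```

```text
time_s: 22.03
eef_pos: [0.455, -0.3602, 0.2711]
tool_rot: [-0.424, 3.112, -0.004]
force: [0.2, -0.4, -1.1]
grip_width: 0.016
t 22.08 xyz [ 455.1 -361.7  271.3] jawyaw 105.5 tz [ 0.002 -0.005 -1.   ] j6 [-0.82 -2.66] w 0.0157 F [ 0.6 -2.1 -0.4]
 units(30mm): [0.03 0.13 2.54]  worldturn deg 0.1  tool-z turn units -0.0007
```

View pics/w18.png

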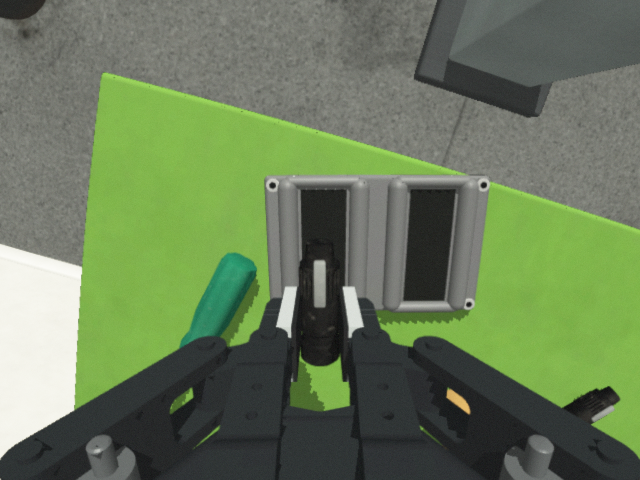

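```bash
python3 - <<'E'
from h import *
T=np.load('pics/w18_T.npy')
p=[wr(T,*q,.008) for q in((411,189),(456,189),(448,303),(404,302))];print('gR',np.round(p,4)[:,:2],np.mean(p,0))
a,b,c=[wr(T,*q,.010) for q in((272.5,184.5),(483,185),(469,304))]
m=(a+c)/2;e=(b-a)/np.linalg.norm(b-a);print('scr',a,b,c,np.linalg.norm(b-a),np.linalg.norm(c-b),'center',m,'yaw',np.degrees(np.arctan2(e[1],e[0]))-90)
print('g+',m+e*.036,'g-',m-e*.036)
l=[wr(T,*q,.008) for q in((303,190),(347,190))];print('left mid',np.mean(l,0))
d=[wr(T,*q,.008) for q in((411,189),(456,189))];print('right mid',np.mean(d,0))
E
```

```text
gR [[ 0.402  -0.3134]
 [ 0.3938 -0.2847]
 [ 0.4722 -0.2596]
 [ 0.4799 -0.2908]] [ 0.43696163 -0.28713305  0.008     ]
scr [ 0.42318623 -0.40096586  0.01      ] [ 0.38631381 -0.26923483  0.01      ] [ 0.46821696 -0.24541485  0.01      ] 0.13679415280282203 0.08529663897340685 center [ 0.44570159 -0.32319036  0.01      ] yaw 15.637297858805454
g+ [ 0.43599791 -0.28852281  0.01      ] g- [ 0.45540527 -0.3578579   0.01      ]
left mid [ 0.41783533 -0.3673372   0.008     ]
right mid [ 0.397893  -0.2990805  0.008    ]
```

```bash
python3 -m inch '[{"delta_pos":[0,0.1,0],"angular":[0,0,0],"jaw":5},{"delta_pos":[0,0,0.4],"angular":[0,0,0],"jaw":5},{"delta_pos":[0,0,0.6],"angular":[0,0,0],"jaw":5},{"delta_pos":[0,0,0.6],"angular":[0,0,0],"jaw":5},{"delta_pos":[0,0,0.5],"angular":[0,0,0],"jaw":5},{"delta_pos":[0,0,0.3],"angular":[0,0,0],"jaw":5},{"delta_pos":[0,0,0.1],"angular":[0,0,0],"jaw":5},{"delta_pos":[0,0,0],"angular":[0,0,0],"jaw":5},{"delta_pos":[0,0,0],"angular":[0,0,0],"jaw":5},{"delta_pos":[0,0,0],"angular":[0,0,0],"jaw":5}]'
python3 - <<'E'
from h import *
im,T=snap('wrist','w19')
go(.456,-.358,.19,105.6)
E
```

```text
time_s: 22.92
eef_pos: [0.455, -0.354, 0.1967]
tool_rot: [-0.427, 3.111, -0.003]
force: [-0.3, 0.2, -0.1]
grip_width: 0.016
t 22.97 xyz [ 455.  -354.2  196.8] jawyaw 105.6 tz [ 0.002 -0.002 -1.   ] j6 [-0.81 -2.65] w 0.0162 F [-0.6  0.  -0.2]
 units(30mm): [ 0.   -0.13  0.23]  worldturn deg -0.0  tool-z turn units 0.0001
```

View pics/w19.png

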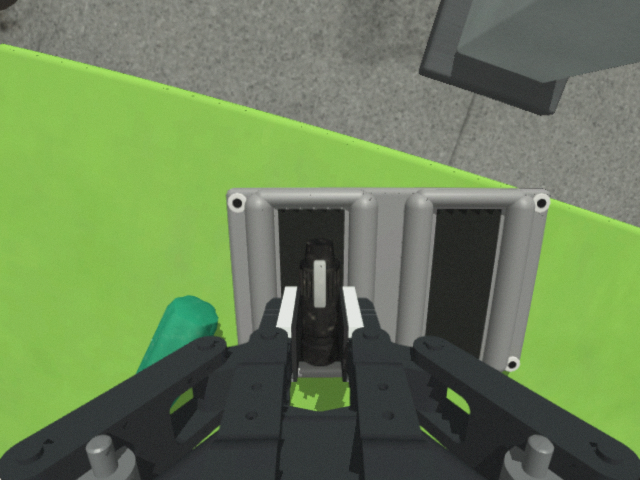

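```bash
python3 -m inch '[{"delta_pos":[0,-0.13,0.1],"angular":[0,0,0],"jaw":5},{"delta_pos":[0,0,0.07],"angular":[0,0,0],"jaw":5},{"delta_pos":[0,0,0.05],"angular":[0,0,0],"jaw":5},{"delta_pos":[0,0,0],"angular":[0,0,0],"jaw":5},{"delta_pos":[0,0,0],"angular":[0,0,0],"jaw":5},{"delta_pos":[0,0,0],"angular":[0,0,0],"jaw":5},{"delta_pos":[0,0,0],"angular":[0,0,0],"jaw":5},{"delta_pos":[0,0,0],"angular":[0,0,0],"jaw":5},{"delta_pos":[0,0,0],"angular":[0,0,0],"jaw":5},{"delta_pos":[0,0,0],"angular":[0,0,0],"jaw":5}]'
python3 - <<'E'
from h import *
go(.456,-.358,.19,105.6)
E
```

```text
time_s: 23.8
eef_pos: [0.4558, -0.3582, 0.19]
tool_rot: [-0.426, 3.112, -0.002]
force: [-1.0, 0.5, 5.9]
grip_width: 0.0163
t 23.8 xyz [ 455.8 -358.2  190. ] jawyaw 105.6 tz [ 0.001 -0.001 -1.   ] j6 [-0.82 -2.66] w 0.0163 F [-1.   0.5  5.9]
 units(30mm): [-0.01  0.   -0.  ]  worldturn deg -0.0  tool-z turn units 0.0
```

Contact at the floor. Release and lift.

```bash
python3 -m inch '[{"delta_pos":[0,0,0],"angular":[0,0,0],"jaw":15},{"delta_pos":[0,0,0],"angular":[0,0,0],"jaw":25},{"delta_pos":[0,0,0],"angular":[0,0,0],"jaw":40},{"delta_pos":[0,0,0],"angular":[0,0,0],"jaw":40},{"delta_pos":[0,0,-0.2],"angular":[0,0,0],"jaw":40},{"delta_pos":[0,0,-0.5],"angular":[0,0,0],"jaw":45},{"delta_pos":[0,0,-0.8],"angular":[0,0,0],"jaw":60},{"delta_pos":[0,0,-0.8],"angular":[0,0,0],"jaw":60},{"delta_pos":[0,0,-0.7],"angular":[0,0,0],"jaw":60},{"delta_pos":[0,0,0],"angular":[0,0,0],"jaw":60}]'
python3 - <<'E'
from h import *
im,T=snap('wrist','w20')
go(.538,-.1105,.27,55.6)
E
```

```text
time_s: 24.63
eef_pos: [0.4571, -0.3591, 0.2845]
tool_rot: [-0.426, 3.107, -0.013]
force: [0.4, -1.7, -0.2]
grip_width: 0.0514
t 24.68 xyz [ 456.5 -358.5  282.3] jawyaw 105.6 tz [ 0.005 -0.005 -1.   ] j6 [-0.81 -2.66] w 0.051 F [ 0.5  0.1 -0.2]
 units(30mm): [-4.84  7.23  0.38]  worldturn deg -50.0  tool-z turn units 0.2779
```

View pics/w20.png

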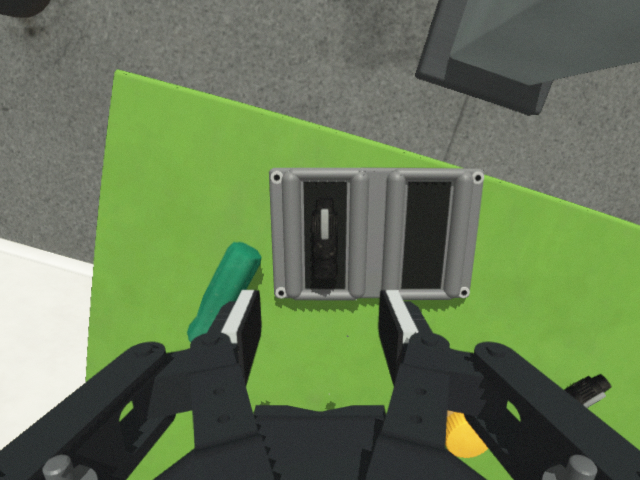

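```bash
python3 - <<'E'
from h import *
im=cv2.imread('pics/w20.png').astype(float)
c=cv2.resize(im[160:310,260:400],None,fx=4,fy=4,interpolation=cv2.INTER_CUBIC)
cv2.imwrite('pics/w20c.png',np.clip((np.clip(c,0,255)/255)**.5*255,0,255))
E
```

```text
[ WARN:0@0.664] global loadsave.cpp:1063 imwrite_ Unsupported depth image for selected encoder is fallbacked to CV_8U.
```

View pics/w20c.png

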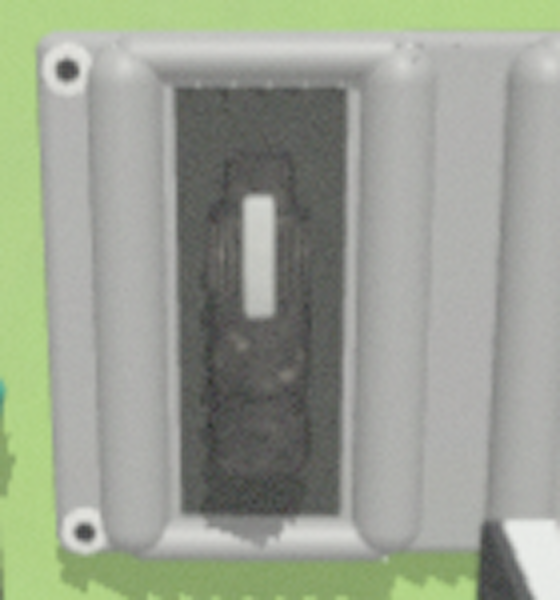

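```bash
python3 -m inch '[{"delta_pos":[-0.28,1,0],"angular":[0,0,0],"jaw":60},{"delta_pos":[-0.28,1,0],"angular":[0,0,0],"jaw":60},{"delta_pos":[-0.28,1,0],"angular":[0,0,0],"jaw":60},{"delta_pos":[-0.28,1,0],"angular":[0,0,0],"jaw":60},{"delta_pos":[-0.28,1,0],"angular":[0,0,0],"jaw":60},{"delta_pos":[-0.28,1,0],"angular":[0,0,0],"jaw":60},{"delta_pos":[-0.28,1,0],"angular":[0,0,0],"jaw":60},{"delta_pos":[-0.28,1,0],"angular":[0,0,0],"jaw":60},{"delta_pos":[-0.8,-0.25,0],"angular":[0,0,0],"jaw":60},{"delta_pos":[-0.8,-0.25,0],"angular":[0,0,0],"jaw":60}]'
python3 -m inch '[{"delta_pos":[-0.8,-0.25,0],"angular":[0,0,0],"jaw":60},{"delta_pos":[0,0,0],"angular":[0,0,0.0397],"jaw":60},{"delta_pos":[0,0,0],"angular":[0,0,0.0397],"jaw":60},{"delta_pos":[0,0,0],"angular":[0,0,0.0397],"jaw":60},{"delta_pos":[0,0,0],"angular":[0,0,0.0397],"jaw":60},{"delta_pos":[0,0,0],"angular":[0,0,0.0397],"jaw":60},{"delta_pos":[0,0,0],"angular":[0,0,0.0397],"jaw":60},{"delta_pos":[0,0,0],"angular":[0,0,0.0397],"jaw":60},{"delta_pos":[0,0,0],"angular":[0,0,0],"jaw":60},{"delta_pos":[0,0,0],"angular":[0,0,0],"jaw":60}]'
python3 - <<'E'
from h import *
im,T=snap('wrist','w21')
go(.538,-.1105,.181,55.6)
E
```

```text
time_s: 25.52
eef_pos: [0.504, -0.1071, 0.2765]
tool_rot: [0.43, -3.107, -0.005]
force: [-0.1, -0.5, 1.5]
grip_width: 0.0511
time_s: 26.35
eef_pos: [0.5305, -0.1104, 0.2777]
tool_rot: [-0.924, -3.0, -0.0]
force: [0.2, 0.2, 0.2]
grip_width: 0.0512
t 26.4 xyz [ 530.6 -110.5  278. ] jawyaw 55.8 tz [-0.002  0.001 -1.   ] j6 [-0.36 -1.34] w 0.0512 F [-0.1 -0.1  0.8]
 units(30mm): [-0.21  0.14  3.23]  worldturn deg -0.2  tool-z turn units 0.0009
```

View pics/w21.png

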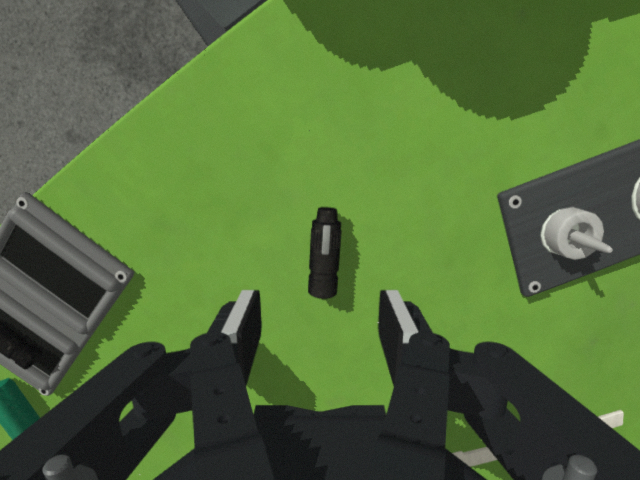

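```bash
python3 - <<'E'
from h import *
T=np.load('pics/w21_T.npy')
a=wr(T,327,208,.0105);b=wr(T,322,297,.0105);m=(a+b)/2;an=np.degrees(np.arctan2(*(b-a)[[1,0]]));print(a,b,m,an,np.linalg.norm(a-b))
go(m[0],m[1],.181,an+90)
E
```

```text
[ 0.51214308 -0.09173211  0.0105    ] [ 0.56441358 -0.13112143  0.0105    ] [ 0.53827833 -0.11142677  0.0105    ] -37.00047156630923 0.06545015207035952
t 26.4 xyz [ 530.6 -110.5  278. ] jawyaw 55.8 tz [-0.002  0.001 -1.   ] j6 [-0.36 -1.34] w 0.0512 F [-0.1 -0.1  0.8]
 units(30mm): [-0.23  0.12  3.23]  worldturn deg -2.8  tool-z turn units 0.0153
```

```bash
python3 -m inch '[{"delta_pos":[-0.23,0.11,0],"angular":[0,0,0.013],"jaw":60},{"delta_pos":[0,0,0.6],"angular":[0,0,0],"jaw":50},{"delta_pos":[0,0,0.8],"angular":[0,0,0],"jaw":45},{"delta_pos":[0,0,0.8],"angular":[0,0,0],"jaw":45},{"delta_pos":[0,0,0.6],"angular":[0,0,0],"jaw":45},{"delta_pos":[0,0,0.33],"angular":[0,0,0],"jaw":45},{"delta_pos":[0,0,0.1],"angular":[0,0,0],"jaw":45},{"delta_pos":[0,0,0],"angular":[0,0,0],"jaw":45},{"delta_pos":[0,0,0],"angular":[0,0,0],"jaw":45},{"delta_pos":[0,0,0],"angular":[0,0,0],"jaw":10}]'
python3 -m inch '[{"delta_pos":[0,0,0],"angular":[0,0,0],"jaw":10},{"delta_pos":[0,0,0],"angular":[0,0,0],"jaw":10},{"delta_pos":[0,0,0],"angular":[0,0,0],"jaw":10},{"delta_pos":[0,0,0],"angular":[0,0,0],"jaw":10},{"delta_pos":[0,0,-0.4],"angular":[0,0,0],"jaw":10},{"delta_pos":[0,0,-0.8],"angular":[0,0,0],"jaw":10},{"delta_pos":[0,0,-0.9],"angular":[0,0,0],"jaw":10},{"delta_pos":[0,0,-0.9],"angular":[0,0,0],"jaw":10},{"delta_pos":[0,0,0],"angular":[0,0,0],"jaw":10},{"delta_pos":[0,0,0],"angular":[0,0,0],"jaw":10}]'
python3 - <<'E'
from h import *
im,T=snap('wrist','w22')
go(.4360,-.2885,.27,105.6)
E
```

```text
time_s: 27.23
eef_pos: [0.5395, -0.1121, 0.1836]
tool_rot: [0.989, 2.979, -0.0]
force: [-0.3, 0.1, 0.8]
grip_width: 0.0274
time_s: 28.07
eef_pos: [0.5394, -0.1121, 0.2748]
tool_rot: [0.989, 2.977, -0.0]
force: [-0.8, -0.3, -0.7]
grip_width: 0.0189
t 28.12 xyz [ 538.6 -111.8  272.9] jawyaw 53.3 tz [ 0.001 -0.    -1.   ] j6 [-0.36 -1.29] w 0.0195 F [ 0.1  0.1 -0.2]
 units(30mm): [-0.78 -6.77  0.1 ]  worldturn deg 52.3  tool-z turn units -0.2908
```

View pics/w22.png

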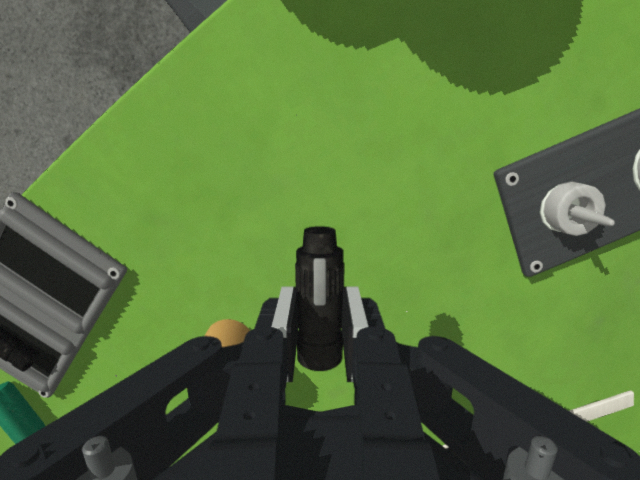

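```bash
python3 -m inch '[{"delta_pos":[-0.11,-0.9,0],"angular":[0,0,0],"jaw":10},{"delta_pos":[-0.11,-0.97,0],"angular":[0,0,0],"jaw":10},{"delta_pos":[-0.11,-1,0],"angular":[0,0,0],"jaw":10},{"delta_pos":[-0.11,-1,0],"angular":[0,0,0],"jaw":10},{"delta_pos":[-0.11,-1,0],"angular":[0,0,0],"jaw":10},{"delta_pos":[-0.11,-1,0],"angular":[0,0,0],"jaw":10},{"delta_pos":[-0.12,-0.9,0],"angular":[0,0,0],"jaw":10},{"delta_pos":[0,0,0],"angular":[0,0,-0.0397],"jaw":10},{"delta_pos":[0,0,0],"angular":[0,0,-0.0397],"jaw":10},{"delta_pos":[0,0,0],"angular":[0,0,-0.0397],"jaw":10}]'
python3 -m inch '[{"delta_pos":[0,0,0],"angular":[0,0,-0.0397],"jaw":10},{"delta_pos":[0,0,0],"angular":[0,0,-0.0397],"jaw":10},{"delta_pos":[0,0,0],"angular":[0,0,-0.0397],"jaw":10},{"delta_pos":[0,0,0],"angular":[0,0,-0.0397],"jaw":10},{"delta_pos":[0,0,0],"angular":[0,0,-0.012],"jaw":10},{"delta_pos":[0,0,0.4],"angular":[0,0,0],"jaw":10},{"delta_pos":[0,0,0.6],"angular":[0,0,0],"jaw":10},{"delta_pos":[0,0,0.5],"angular":[0,0,0],"jaw":10},{"delta_pos":[0,0,0],"angular":[0,0,0],"jaw":10},{"delta_pos":[0,0,0],"angular":[0,0,0],"jaw":10}]'
python3 - <<'E'
from h import *
im,T=snap('wrist','w23')
go(.4360,-.2885,.191,105.6)
E
```

```text
time_s: 28.95
eef_pos: [0.4346, -0.2886, 0.2701]
tool_rot: [-0.411, -3.111, -0.004]
force: [0.3, 0.4, -0.2]
grip_width: 0.0192
time_s: 29.78
eef_pos: [0.4348, -0.2876, 0.2246]
tool_rot: [0.42, -3.11, -0.007]
force: [1.2, -0.9, -0.1]
grip_width: 0.0195
t 29.83 xyz [ 435.4 -288.1  226. ] jawyaw 105.4 tz [-0.002  0.002 -1.   ] j6 [-0.75 -2.59] w 0.0191 F [ 0.2 -0.4 -1. ]
 units(30mm): [-0.02 -0.02  1.16]  worldturn deg 0.2  tool-z turn units -0.0011
```

View pics/w23.png

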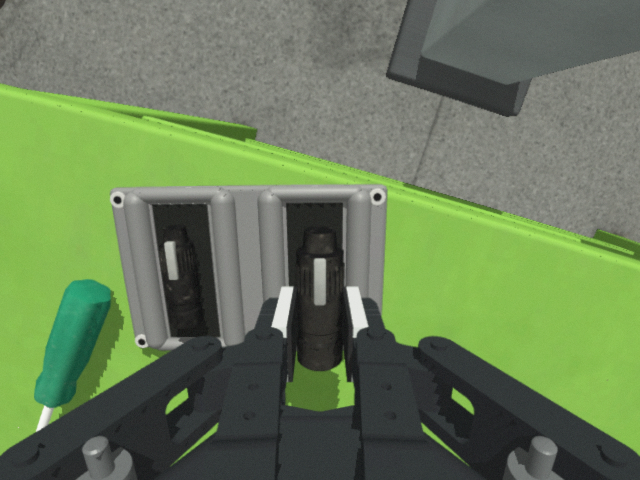

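```bash
python3 -m inch '[{"delta_pos":[-0.02,0,0.4],"angular":[0,0,0],"jaw":10},{"delta_pos":[0,0,0.4],"angular":[0,0,0],"jaw":10},{"delta_pos":[0,0,0.2],"angular":[0,0,0],"jaw":10},{"delta_pos":[0,0,0.08],"angular":[0,0,0],"jaw":10},{"delta_pos":[0,0,0.05],"angular":[0,0,0],"jaw":10},{"delta_pos":[0,0,0],"angular":[0,0,0],"jaw":10},{"delta_pos":[0,0,0],"angular":[0,0,0],"jaw":10},{"delta_pos":[0,0,0],"angular":[0,0,0],"jaw":10},{"delta_pos":[0,0,0],"angular":[0,0,0],"jaw":10},{"delta_pos":[0,0,0],"angular":[0,0,0],"jaw":10}]'
```

```text
time_s: 30.67
eef_pos: [0.4366, -0.2885, 0.1937]
tool_rot: [-0.422, 3.113, -0.001]
force: [-1.2, 0.1, 0.3]
grip_width: 0.019
```

```bash
python3 -m inch '[{"delta_pos":[0,0,0.04],"angular":[0,0,0],"jaw":10},{"delta_pos":[0,0,0.03],"angular":[0,0,0],"jaw":10},{"delta_pos":[0,0,0.03],"angular":[0,0,0],"jaw":10},{"delta_pos":[0,0,0],"angular":[0,0,0],"jaw":10},{"delta_pos":[0,0,0],"angular":[0,0,0],"jaw":10},{"delta_pos":[0,0,0],"angular":[0,0,0],"jaw":10},{"delta_pos":[0,0,0],"angular":[0,0,0],"jaw":10},{"delta_pos":[0,0,0],"angular":[0,0,0],"jaw":10},{"delta_pos":[0,0,0],"angular":[0,0,0],"jaw":10},{"delta_pos":[0,0,0],"angular":[0,0,0],"jaw":10}]'
```

```text
time_s: 31.5
eef_pos: [0.4367, -0.2886, 0.1918]
tool_rot: [-0.422, 3.113, -0.001]
force: [-4.1, 1.4, 11.2]
grip_width: 0.019
```

Contact. Release and lift, then take check pictures.

```bash
python3 -m inch '[{"delta_pos":[0,0,0],"angular":[0,0,0],"jaw":15},{"delta_pos":[0,0,0],"angular":[0,0,0],"jaw":28},{"delta_pos":[0,0,0],"angular":[0,0,0],"jaw":42},{"delta_pos":[0,0,0],"angular":[0,0,0],"jaw":42},{"delta_pos":[0,0,-0.2],"angular":[0,0,0],"jaw":42},{"delta_pos":[0,0,-0.5],"angular":[0,0,0],"jaw":45},{"delta_pos":[0,0,-0.9],"angular":[0,0,0],"jaw":60},{"delta_pos":[0,0,-1],"angular":[0,0,0],"jaw":60},{"delta_pos":[0,0,-1],"angular":[0,0,0],"jaw":60},{"delta_pos":[0,0,-0.6],"angular":[0,0,0],"jaw":60}]'
python3 - <<'E'
from h import *
im,T=snap('wrist','w24')
print(T[:3,3])
c=cv2.resize(im[150:310,230:420],None,fx=4,fy=4,interpolation=cv2.INTER_CUBIC)
cv2.imwrite('pics/w24c.png',((c/255.)**.5*255).astype(np.uint8))
snap('side','s24');snap('scene','c24')
a=cv2.imread('pics/s24.png');cv2.imwrite('pics/s24c.png',cv2.resize(a[130:330,250:450],None,fx=3,fy=3,interpolation=cv2.INTER_CUBIC))
E
```

```text
time_s: 32.33
eef_pos: [0.4371, -0.2889, 0.3198]
tool_rot: [-0.422, 3.11, -0.006]
force: [1.3, -0.5, 0.5]
grip_width: 0.0512
[ 0.43709207 -0.28891107  0.31980167]
```

View pics/w24c.png

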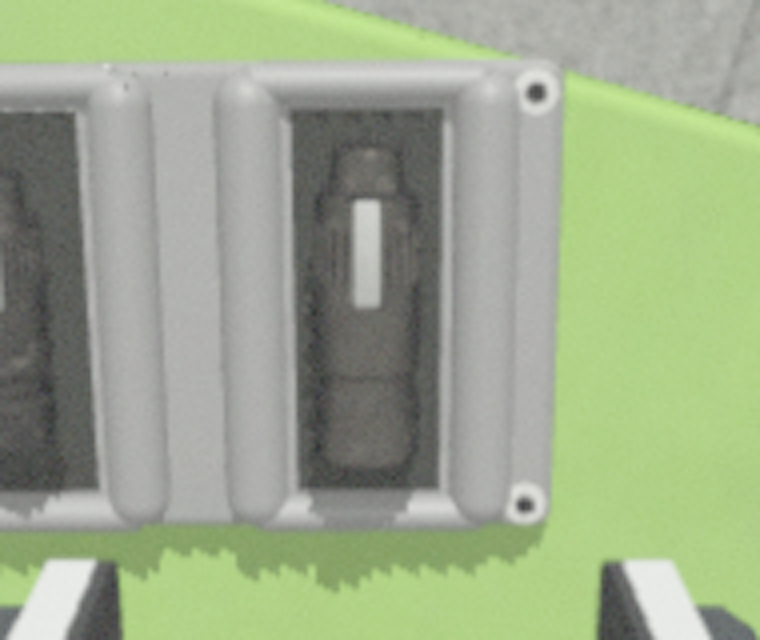

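View pics/s24c.png

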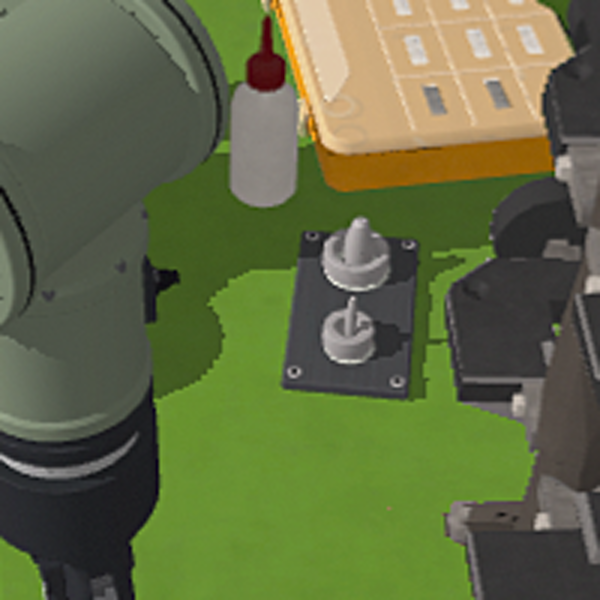

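View pics/c24.png

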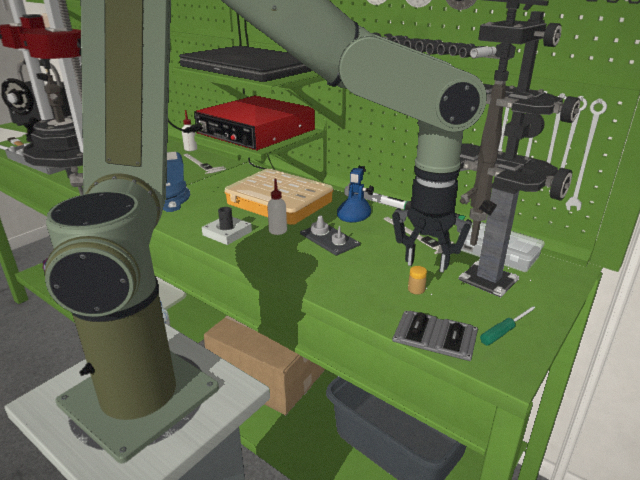

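```bash
python3 - <<'E'
from h import *
im=cv2.imread('pics/c24.png')
c=cv2.resize(im[195:265,195:370],None,fx=4.5,fy=4.5,interpolation=cv2.INTER_CUBIC);cv2.imwrite('pics/c24c.png',c)
a=cal('scene')
def pr(P):
    return cv2.projectPoints(np.array([P],float),cv2.Rodrigues(a['view'][:3,:3])[0],a['view'][:3,3],a['intrinsics'],None)[0][0,0]
for n,P in(('lr top',(.635,.113,.028)),('sr top',(.6188,.0393,.028)),('sleeve top',(.489,.314,.072)),('block',(.489,.314,.024))):print(n,np.round((pr(P)-[195,195])*4.5))
E
```

```text
lr top [558. 133.]
sr top [642. 180.]
sleeve top [131.  59.]
block [139. 132.]
```

View pics/c24c.png

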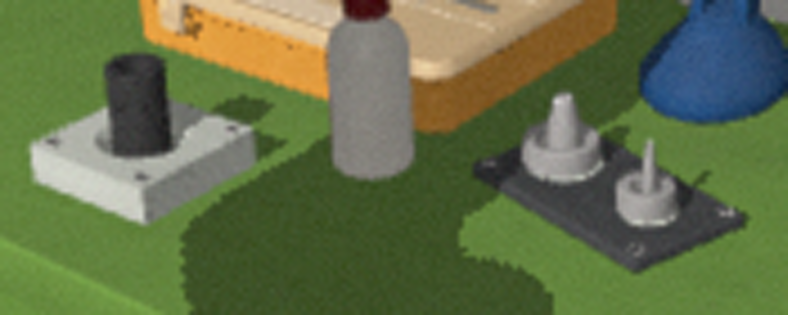

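```bash
python3 -c "
from rig import bot
print(bot.job_done())"
```

```text
the job is handed in; nothing more can be done
None
```

All five fittings are in their holders and I handed the job in after about 32 s of robot time. No verdict was reported.

- **Rings:** The last pictures show both flat and centred on their own pins. I released each a millimetre or so above its seat without feeling contact, so their seated height is judged from the pictures only.
- **Sleeve:** It stands upright in the bore. I lowered it until the force showed it touching, and the height gained over the pick-up (8 mm) matches the bore floor.
- **Connectors:** The short one lies in the groove at y −36 mm and the long one in the groove at y +36 mm. Both were felt touching down, then seen lying lengthwise and near the middle.
- **Bottle and jar:** The arm never went near either one, and both look unmoved and upright in the last scene picture.

**Check that disagreed:** The scene camera put points about 5 mm away from the side and wrist cameras, mostly in y. The side and wrist cameras agreed to 1–3 mm, so I worked from those. The wrist camera also showed held parts a few per cent small, so I used felt contact rather than pictures for the final height of the sleeve and connectors.

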